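Put the sample chiller on the generator and load it

TASK

The mains has failed and the retained food samples are getting warm: put the chiller on the generator by turning the red changeover handle from mains to off, leaving it at off for at least two seconds, and then turning it fully over to the generator (orange mark). Keep the drawer shut until then; after that open it, lift the sample bottles out of the basket one by one, stand them upright in the tray of their cap's colour in the chiller's drawer, fish (blue) in the blue tray and meat (red) in the red one, and push the drawer fully shut. Leave the ice pack in the basket, and the reagent bottle, tube rack and thermometer where they are.

Things in the scene. Friction and masses are not known exactly. Their poses are not given: they have to be found in the camera images.
- changeover (a joint): angle of the rotary changeover handle, rad, growing clockwise seen from above: -1.05 = mains (blue mark), 0 = off (black mark, centre), +1.05 = generator (orange mark), stops at both ends. Friction alone (0.12 N m, no click or spring) holds it wherever it is left. Starts at mains
- handle_grip (a point): grip point of the red changeover handle, on its axis, 12 mm below its top: an upright bar 66 mm long, 14 mm thick, 30 mm tall, turning about the vertical. x runs along the bar to its white-striped pointer end, y across it, z up. The bar stands on a black disc 46 mm across, whose top is 16 mm below this point, 8 mm above the box's lid
- lid_centre (a point): centre of the top of the grey switch box (162 x 132 mm, fixed), 91 mm above the bench, under the handle; z up; x points to the black off mark, where the pointer points at 0; the blue mains mark is 60 degrees left of it (towards y), the orange generator mark 60 degrees right
- chiller_drawer (a joint): how far the drawer of the slate-grey chiller (steel front) is out, m: 0 = fully shut, 0.18 = fully open (stop). It runs with 1.5 N friction and stays where it is left. Starts shut
- drawer_handle (a point): middle of the drawer's dark bar handle, moves with the drawer: a level bar 11 mm thick, 130 mm long along y, 118 mm above the bench, its centre line 35 mm in front of the drawer's face (29 mm clear behind it). The drawer pulls out towards -x of this frame; z up
- drawer_mouth (a point): fixed point, middle of the chiller's front edge, 36 mm above the bench, level with the drawer's inner floor; the drawer opens towards -x of this frame. Chiller: 310 wide, 155 tall, reaching 340 mm back. Drawer front panel: 18 mm thick, in front of this point when shut, 300 wide, top 138 mm above the bench. Drawer box: 260 mm wide over its side walls, their tops 105 mm above the bench
- tray_blue: blue open tray lying loose in the drawer and riding with it: 165 mm along x (into the chiller) by 121 mm by 40 mm tall, walls and floor 3 mm; origin in the middle of its underside, 36 mm above the bench, 90 mm behind the drawer's front panel. In the left or right half of the drawer. With the drawer fully open its rear edge is 7 mm clear of the chiller
- tray_red: red open tray, of the same size, in the other half of the drawer
- basket: white plastic basket on the bench (fixed), 215 mm along its x by 180 mm, 50 mm tall, walls and floor 4 mm; origin in the middle of its underside
- ice_pack: light blue hard ice pack, 30 x 130 x 44 mm, 250 g, standing along the -x wall inside the basket; origin under its base. Stays in the basket
- reagent_bottle: bystander: clear bottle with a blue cap, 86 mm across, 173 mm tall; origin under its base
- tube_rack: bystander: white rack of swab tubes, 75 x 200 mm, 155 mm tall with the tubes; origin under its base
- thermometer: bystander: yellow probe thermometer lying on the bench, 160 mm long along its y, 22 mm wide, 16 mm tall; origin under its case
- fish_1: square white sample bottle with a round blue screw cap, fish sample; body 52 x 52 mm and 54 mm tall, cap 40 mm across on top of it from 54 to 74 mm; origin under its base, z up the bottle; 100 to 200 g; starts upright in the basket. May be absent (None)
- fish_2: square white sample bottle with a round blue screw cap, fish sample; body 52 x 52 mm and 54 mm tall, cap 40 mm across on top of it from 54 to 74 mm; origin under its base, z up the bottle; 100 to 200 g; starts upright in the basket. May be absent (None)
- meat_1: square white sample bottle with a round red screw cap, meat sample; body 52 x 52 mm and 54 mm tall, cap 40 mm across on top of it from 54 to 74 mm; origin under its base, z up the bottle; 100 to 200 g; starts upright in the basket. May be absent (None)
- meat_2: square white sample bottle with a round red screw cap, meat sample; body 52 x 52 mm and 54 mm tall, cap 40 mm across on top of it from 54 to 74 mm; origin under its base, z up the bottle; 100 to 200 g; starts upright in the basket. May be absent (None)

How it is judged:
By the outcome, as a careful person would: the job done as asked, in the order asked, and still so for the second after the job is handed in, with the robot touching nothing.
Of fish_1, fish_2, meat_1, meat_2 only 3 to 4 are there at a start; the rules pass over those that are not, and their reading is None.
At some moment in a run one of fish_1, fish_2, meat_1, meat_2 may be knocked a few centimetres aside while the robot is not near it.
Once in a run the grip may slacken for a moment while it holds something.
It also fails if it takes over 210 s, if anything falls off the work surface, if the arm or the gripper's body presses on something with over 40 N, if the wrist force passes 120 N, or if a joint passes its speed limit or range.

ROBOT

A 6-joint arm with a two-finger parallel gripper is mounted at the origin on the work surface. World frame = base frame: x ahead of the robot, y to its left, z up, the work surface at z = 0. Lengths are in m, angles in rad, forces in N, time in s.
With the tool pointing down it reaches from about 0.3 to 0.75 m from the base axis. Payload 8.5 kg.
Tool frame: the origin (TCP) lies midway between the tips of the shut fingers; the grasp point (between the pads) lies 19 mm behind it; z points along the fingers, y is the line along which they close (so a half turn about z gives the same grasp; the last joint's range is limited). The gripper opens to 85 mm and grips with 20 to 120 N. Pads are 22 mm wide; open, the fingers measure 114 mm over their backs; the gripper's body (76 mm by 85 mm) begins 54 mm behind the grasp point. The pads swing forward as they close: fully open they stand 13 mm farther back than shut.
Start: joints at [-1.538, 0.381, 1.297, -0, 1.464, -0.215], TCP at [0.135, -0.533, 0.231] pointing down, gripper open.
Joint ranges: [-3.11, 3.11], [-0.89, 2.33], [0.22, 2.48], [-1.42, 4.56], [0.17, 2.85], [-2.88, 2.88]. Speed limits (rad/s): [2.39, 2.39, 3.14, 3.14, 3.14, 3.14].

INTERFACE

Orientations are given as a 3x3 rotation matrix whose columns are the frame's x, y, z axes.
In Python, from rig import telemetry, vision, ticket gives the robot as it stands.
- The arm moves only by the shell command python3 -m inch 'ROWS'. ROWS is JSON, a list of rows, each an object of numbers: "wx", "wy", "wz": the turn, a rotation vector about the world's x, y, z each as a share of 2 pi rad, from -1 to 1; "x", "y", "z": the shift along the world's x, y, z each as a share of 7.5 cm, from -1 to 1; "gripper": the closure, from -1 (fully open) to 1 (shut), so that 0 is half open. A call has 1 to 12 rows; each row shifts and turns the commanded pose from where the row before left it; what a row does not reach is not made up. A row lasts 1/8 s, in which the tool goes at most 62.5 mm and 10.7 degrees, less where a joint would pass 70% of its speed; a pose out of reach is approached as far as the arm can. A call with a number of a shift or a turn outside -1 to 1 is refused whole. A call with a gripper value outside its range is refused whole. The fingers move at their own pace and stop on an object; the grip force is fixed at half the most. Time passes only in rows, so rows that do not move let the fingers close. It gives the time, the measured TCP pose, the force, the opening and the grip force at its end, in the units of the state.
- telemetry.observe(): the state, without advancing time (a new reading comes with each control period).
- vision.snapshot(name): name is "side" or "top" or "wrist"; returns the picture (400x640x3 uint8, red, green, blue); there is no depth.
- vision.camera_model(name): a dict with "K" (3x3 intrinsics, pixels), "k1" (the pictures are not rectified: a ray, as slopes to the right and down, at radius r is drawn at 1 + k1 r^2 times it, then the intrinsics apply), "extrinsics" (4x4, takes a point from camera to world coordinates); the wrist camera has in their place "T_tool_cam" (4x4, takes a point from camera to tool coordinates, whose origin is the TCP and whose axes are the flange's). Camera axes: x right, y up, looking along -z (the intrinsics and any distortion apply to the point x, -y, -z); pixel columns grow to the right and rows downward; lengths in m; the calibration is good to about 2 mm. A picture is of the moment at which its call begins: read the wrist's pose just before it. camera_model takes no time and is no camera call.
- ticket.close_job(): hands the job in; it is judged then, once.
The state is a dict: "t": time; "joint_positions": joint angles; "dq": joint speeds; "effort": joint torques, N m; "eef_pos": TCP position; "tcp_rot": TCP orientation; "contact_force": force on the tool from outside, world axes, zero at the start; "moment": the same for the moment, N m; "grip_width": finger opening in m; "grasp_force": force on a finger pad.
Only numpy, scipy, OpenCV 4.12 (cv2) and the standard library are available. Lean on these libraries where they do the work, as an engineer would, in place of code of your own. Each camera call takes 0.05 s, during which the arm holds its last target. There are 200 camera calls.

## Working session

There is one attempt and no reset: what is moved stays moved. The work goes in short steps, Python scripts to look and compute and a shell command to move; the robot and the scene stay as the last step left them, time stands still between calls to the robot, and variables do not carry over. Pictures are saved under pics/ and viewed, at most 19 in all, crops included, and the job is handed in when it is done.

```bash
ls; mkdir -p pics; python3 - <<'E'
from rig import telemetry, vision
import cv2,numpy as np
for n in("side","top","wrist"):
    cv2.imwrite(f"pics/{n}0.png",vision.snapshot(n)[:,:,::-1])
    m=vision.camera_model(n);print(n,{k:np.round(v,3).tolist() for k,v in m.items()})
s=telemetry.observe();print(s)
E
```

```text
pics
side {'K': [[413.921, 0.0, 314.714], [0.0, 413.921, 197.839], [0.0, 0.0, 1.0]], 'k1': -0.052, 'extrinsics': [[-0.78, 0.406, -0.476, 0.064], [-0.626, -0.499, 0.599, 0.657], [0.006, 0.765, 0.644, 0.797], [0.0, 0.0, 0.0, 1.0]]}
top {'K': [[445.376, 0.0, 323.351], [0.0, 445.376, 197.102], [0.0, 0.0, 1.0]], 'k1': -0.073, 'extrinsics': [[0.009, 0.997, -0.079, 0.486], [-1.0, 0.01, 0.009, -0.005], [0.01, 0.079, 0.997, 1.254], [0.0, 0.0, 0.0, 1.0]]}
wrist {'K': [[283.777, 0.0, 317.158], [0.0, 283.777, 202.02], [0.0, 0.0, 1.0]], 'k1': -0.018, 'T_tool_cam': [[0.002, 0.961, 0.277, 0.071], [1.0, -0.001, -0.0, 0.001], [0.0, 0.277, -0.961, -0.143], [0.0, 0.0, 0.0, 1.0]]}
{'t': 0.15, 'joint_positions': array([-1.53828052e+00,  3.81031514e-01,  1.29802773e+00, -2.29489083e-05,
        1.46363298e+00, -2.15298176e-01]), 'dq': array([ 0.00010171, -0.00377686, -0.00344009,  0.00066389, -0.00065366,
       -0.00095668]), 'effort': array([ 3.16619789e-04, -4.48622417e+01, -2.31346071e+01, -2.61849673e-04,
        3.76697353e-03, -3.79581729e-05]), 'eef_pos': array([ 0.13489219, -0.53296587,  0.23087872]), 'tcp_rot': array([[ 9.69450337e-01,  2.45287671e-01, -5.85522528e-05],
       [ 2.45287586e-01, -9.69449738e-01,  1.09824532e-03],
       [ 2.12622569e-04, -1.07905643e-03, -9.99999395e-01]]), 'contact_force': array([0.20218716, 0.06554085, 0.19096443]), 'moment': array([ 0.00632231, -0.02259019, -0.01642476]), 'grasp_force': 0.0, 'grip_width': 0.08543962165751712}
```

View pics/top0.png

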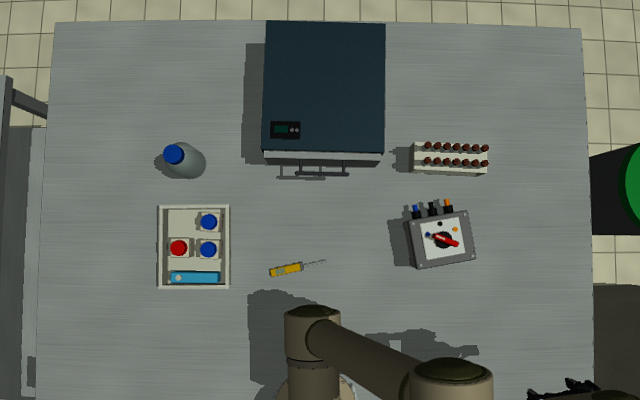

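View pics/side0.png

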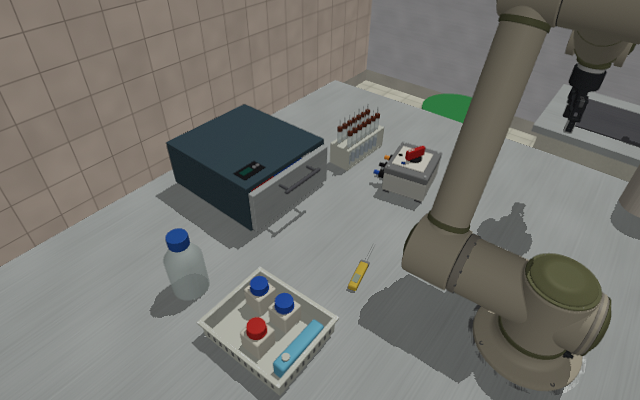

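The top view shows the basket at about (193,247) with three bottles: blue caps at (209,222) and (208,249), red at (179,247). The ice pack is at (195,278), the handle at (443,240) pointing to mains, the drawer bar at (322,173), the thermometer at (295,268) and the rack at (450,157). The side view agrees. One meat bottle is absent.

```bash
cat > h.py <<'E'
import numpy as np,cv2,sys,time
from rig import telemetry, vision
def snap(n,save=None):
    s=telemetry.observe(); im=vision.snapshot(n); m=vision.camera_model(n)
    if n=="wrist":
        T=np.eye(4);T[:3,:3]=s["tcp_rot"];T[:3,3]=s["eef_pos"];E=T@m["T_tool_cam"]
    else: E=np.array(m["extrinsics"])
    if save: cv2.imwrite("pics/"+save,im[:,:,::-1])
    return im,(np.array(m["K"]),m["k1"],E)
def ray(c,p):
    K,k1,E=c;x,y=(p[0]-K[0,2])/K[0,0],(p[1]-K[1,2])/K[1,1]
    u,v=cv2.undistortPoints(np.array([[[p[0],p[1]]]],float),K,np.array([k1,0,0,0.]))[0,0]
    d=E[:3,:3]@np.array([u,-v,-1.]);return E[:3,3],d/np.linalg.norm(d)
def onz(c,p,z):
    o,d=ray(c,p);return o+d*(z-o[2])/d[2]
def tri(a,pa,b,pb):
    o1,d1=ray(a,pa);o2,d2=ray(b,pb)
    t=np.linalg.lstsq(np.c_[d1,-d2],o2-o1,rcond=None)[0]
    q1,q2=o1+t[0]*d1,o2+t[1]*d2;return (q1+q2)/2,np.linalg.norm(q1-q2)
def proj(c,P):
    K,k1,E=c;q=E[:3,:3].T@(np.array(P)-E[:3,3]);x,y=q[0]/-q[2],-q[1]/-q[2];f=1+k1*(x*x+y*y)
    return np.array([K[0,0]*x*f+K[0,2],K[1,1]*y*f+K[1,2]])
R={"red":[((0,140,60),(6,255,255)),((174,140,60),(180,255,255))],"blue":[((106,150,60),(122,255,255))],
   "orange":[((10,150,120),(22,255,255))],"cyan":[((92,100,80),(105,255,255))]}
def blobs(im,col,amin=30):
    h=cv2.cvtColor(im,cv2.COLOR_RGB2HSV);m=sum(cv2.inRange(h,np.array(a),np.array(b)) for a,b in R[col])
    n,l,st,ce=cv2.connectedComponentsWithStats(m)
    out=[]
    for i in range(1,n):
        if st[i,4]>=amin:
            cn=cv2.findContours((l==i).astype('uint8'),0,1)[0];cn=max(cn,key=len)
            out.append((ce[i].round(1).tolist(),int(st[i,4]),np.round(np.concatenate([np.ravel(q) for q in cv2.minAreaRect(cn)]),1).tolist()))
    return out
E
python3 - <<'E'
from h import *
for n in("top","side"):
    im,c=snap(n)
    for k in R: 
        print(n,k)
        for b in blobs(im,k,12): print("  ",b, onz(c,b[0],.07).round(3))
E
```

```text
top red
   ([446.5, 239.9], 123, [446.0, 239.6, 24.9, 5.9, 21.8]) [ 0.468 -0.346  0.07 ]
   ([178.2, 247.7], 215, [178.0, 247.5, 15.0, 16.0, 90.0]) [0.441 0.368 0.07 ]
top blue
   ([172.0, 153.3], 276, [172.0, 153.0, 18.0, 18.0, 0.0]) [0.695 0.394 0.07 ]
   ([414.8, 207.6], 26, [415.0, 207.5, 5.0, 4.0, 90.0]) [ 0.554 -0.261  0.07 ]
   ([208.6, 221.5], 193, [208.5, 221.5, 15.0, 15.0, 90.0]) [0.512 0.289 0.07 ]
   ([427.5, 233.8], 13, [427.5, 233.5, 3.0, 3.0, 0.0]) [ 0.484 -0.295  0.07 ]
   ([207.9, 249.1], 196, [208.0, 249.0, 14.0, 16.0, 90.0]) [0.439 0.289 0.07 ]
top orange
   ([446.8, 201.6], 25, [446.8, 201.8, 6.3, 3.6, 76.0]) [ 0.571 -0.348  0.07 ]
   ([454.8, 228.8], 17, [454.8, 228.9, 4.0, 3.6, 26.6]) [ 0.498 -0.369  0.07 ]
top cyan
   ([194.6, 277.2], 474, [194.5, 277.0, 10.0, 49.0, 90.0]) [0.364 0.322 0.07 ]
side red
   ([414.8, 153.0], 169, [414.8, 152.8, 9.5, 21.3, 70.0]) [ 0.494 -0.39   0.07 ]
   ([261.5, 183.3], 22, [261.7, 183.2, 0.6, 25.2, 56.3]) [0.759 0.026 0.07 ]
   ([256.0, 328.3], 374, [256.0, 328.0, 22.0, 20.0, 90.0]) [0.439 0.369 0.07 ]
side blue
   ([376.1, 171.6], 15, [376.2, 171.6, 4.5, 2.7, 26.6]) [ 0.536 -0.229  0.07 ]
   ([177.2, 239.9], 428, [177.0, 240.0, 22.0, 22.0, 90.0]) [0.762 0.317 0.07 ]
   ([258.9, 285.7], 300, [259.0, 285.5, 19.0, 18.0, 90.0]) [0.509 0.29  0.07 ]
   ([283.9, 303.1], 323, [284.0, 303.0, 20.0, 18.0, 90.0]) [0.437 0.289 0.07 ]
side orange
   ([386.5, 157.1], 15, [386.5, 157.0, 3.5, 3.5, 45.0]) [ 0.552 -0.314  0.07 ]
side cyan
   ([297.2, 347.0], 851, [296.3, 347.0, 15.1, 67.3, 41.2]) [0.349 0.348 0.07 ]
```

```bash
python3 -m inch '[{"x":0.5,"y":0.33,"z":0.1},{"x":0.5,"y":0.33,"z":0.1},{"x":0.5,"y":0.33,"z":0.1},{"x":0.5,"y":0.33,"z":0.1},{"x":0.5,"y":0.33,"z":0.1},{"x":0.5,"y":0.33},{"x":0.5,"y":0.33},{"x":0.5,"y":0.33},{}]'; cat > sw.py <<'E'
from h import *
im,c=snap("wrist",sys.argv[1]); s=telemetry.observe(); print(s["eef_pos"].round(4),s["tcp_rot"].round(3).tolist(),s["joint_positions"].round(2))
for k,z in(("red",.121),("blue",.091),("orange",.091)):
    for b in blobs(im,k,15): print(k,b,onz(c,b[0],z).round(4))
E
python3 sw.py sw1.png
```

```text
[ 0.1349 -0.5331  0.2311] [[0.969, 0.245, -0.0], [0.245, -0.969, 0.001], [0.0, -0.001, -1.0]] [-1.54  0.38  1.3  -0.    1.46 -0.22]schema error: expected keys wx, wy, wz, x, y, z, gripper
```

View pics/sw1.png

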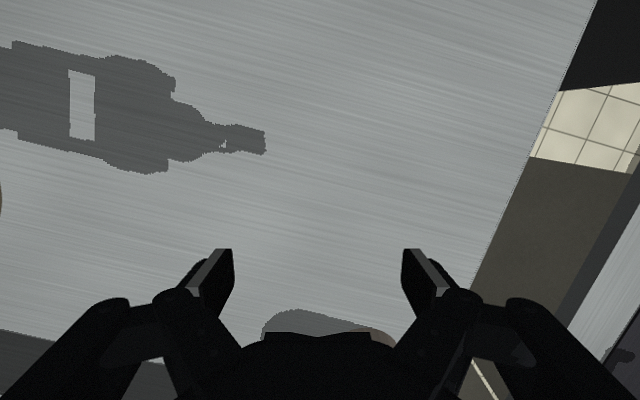

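All seven keys are needed in every row. The arm didn't move, and this picture shows only bench and fingers.

```bash
python3 -m inch '[{"x":0.5,"y":0.33,"z":0.1,"wx":0,"wy":0,"wz":0,"gripper":-1},{"x":0.5,"y":0.33,"z":0.1,"wx":0,"wy":0,"wz":0,"gripper":-1},{"x":0.5,"y":0.33,"z":0.1,"wx":0,"wy":0,"wz":0,"gripper":-1},{"x":0.5,"y":0.33,"z":0.1,"wx":0,"wy":0,"wz":0,"gripper":-1},{"x":0.5,"y":0.33,"z":0.1,"wx":0,"wy":0,"wz":0,"gripper":-1},{"x":0.5,"y":0.33,"z":0,"wx":0,"wy":0,"wz":0,"gripper":-1},{"x":0.5,"y":0.33,"z":0,"wx":0,"wy":0,"wz":0,"gripper":-1},{"x":0.5,"y":0.33,"z":0,"wx":0,"wy":0,"wz":0,"gripper":-1},{"x":0,"y":0,"z":0,"wx":0,"wy":0,"wz":0,"gripper":-1}]'; 
python3 sw.py sw2.png
```

```text
t: 1.42
eef_pos: [0.4366, -0.3335, 0.2686]
tcp_rot: [[0.969, 0.249, 0.0], [0.249, -0.969, 0.0], [0.0, -0.0, -1.0]]
contact_force: [-1.2, -0.9, -0.0]
grip_width: 0.0855
grasp_force: 0.0
[ 0.4355 -0.3344  0.2686] [[0.969, 0.247, -0.0], [0.247, -0.969, 0.0], [-0.0, -0.0, -1.0]] [-0.87  0.36  1.23 -0.    1.56  0.45]
red ([324.3, 159.8], 810, [322.5, 158.8, 64.2, 15.0, 36.9]) [ 0.4699 -0.3336  0.121 ]
blue ([290.4, 67.6], 163, [290.4, 67.5, 10.5, 15.4, 4.8]) [ 0.5499 -0.2766  0.091 ]
blue ([289.7, 133.7], 97, [289.8, 133.8, 10.6, 9.9, 45.0]) [ 0.4844 -0.2911  0.091 ]
orange ([364.8, 73.1], 145, [364.8, 73.1, 9.5, 15.0, 6.3]) [ 0.5642 -0.353   0.091 ]
orange ([5.5, 129.5], 24, [5.5, 129.5, 1.0, 11.0, 90.0]) [0.4106 0.0196 0.091 ]
orange ([357.1, 138.6], 100, [357.0, 138.5, 11.0, 10.0, 90.0]) [ 0.4979 -0.3644  0.091 ]
```

View pics/sw2.png

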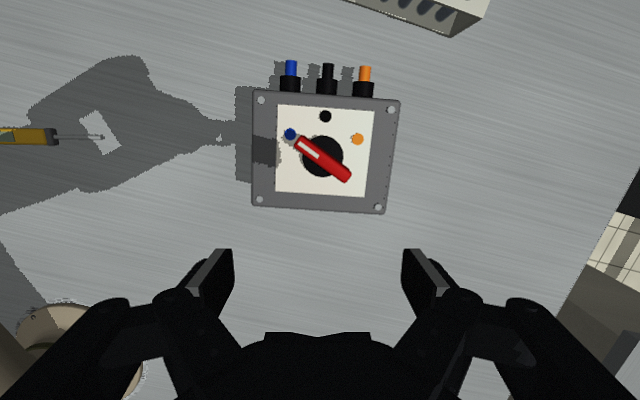

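```bash
python3 -m inch '[{"x":0.077,"y":0.006,"z":-0.1,"wx":0,"wy":0,"wz":0.026,"gripper":-1},{"x":0.077,"y":0.006,"z":-0.1,"wx":0,"wy":0,"wz":0.026,"gripper":-1},{"x":0.077,"y":0.006,"z":-0.1,"wx":0,"wy":0,"wz":0.026,"gripper":-1},{"x":0.077,"y":0.006,"z":-0.1,"wx":0,"wy":0,"wz":0.026,"gripper":-1},{"x":0.077,"y":0.006,"z":-0.1,"wx":0,"wy":0,"wz":0.026,"gripper":-1},{"x":0.077,"y":0.006,"z":0,"wx":0,"wy":0,"wz":0.026,"gripper":-1},{"x":0,"y":0,"z":0,"wx":0,"wy":0,"wz":0,"gripper":-1}]'; 
python3 sw.py sw3.png; python3 - <<'E'
from h import *
im,a=snap("wrist");_,t=snap("top")
B=[b[0] for b in blobs(im,"blue",40)];O=[b[0] for b in blobs(im,"orange",40)]
for p in B: print("b",p,tri(a,p,t,(427.5,233.8)))
for p in O: print("o",p,tri(a,p,t,(454.8,228.8)))
E
```

```text
t: 2.35
eef_pos: [0.4689, -0.3332, 0.2312]
tcp_rot: [[0.338, 0.941, -0.0], [0.941, -0.338, -0.0], [-0.0, -0.0, -1.0]]
contact_force: [0.2, 0.6, 0.0]
grip_width: 0.0855
grasp_force: 0.0
[ 0.4689 -0.3331  0.2313] [[0.34, 0.94, -0.0], [0.94, -0.34, -0.0], [-0.0, -0.0, -1.0]] [-0.82  0.43  1.23 -0.    1.49 -0.48]
red ([586.2, 48.9], 113, [585.5, 48.5, 17.7, 14.8, 52.4]) [ 0.7206 -0.288   0.121 ]
red ([592.1, 40.0], 25, [593.0, 40.0, 6.0, 8.0, 90.0]) [ 0.726  -0.2828  0.121 ]
red ([543.2, 55.1], 41, [542.9, 54.3, 7.6, 7.6, 63.4]) [ 0.6858 -0.2811  0.121 ]
red ([537.1, 64.5], 170, [537.3, 64.1, 18.2, 17.8, 36.9]) [ 0.6799 -0.2866  0.121 ]
red ([595.5, 72.9], 28, [595.4, 72.6, 6.3, 6.0, 71.6]) [ 0.7263 -0.3093  0.121 ]
red ([588.6, 81.7], 122, [589.0, 81.0, 16.6, 15.5, 33.7]) [ 0.72   -0.3144  0.121 ]
red ([546.9, 87.9], 33, [547.2, 88.4, 7.4, 7.2, 21.8]) [ 0.6852 -0.3076  0.121 ]
red ([540.1, 97.6], 143, [540.2, 97.5, 17.1, 13.7, 28.3]) [ 0.6786 -0.3135  0.121 ]
red ([590.1, 111.9], 128, [590.5, 111.8, 16.5, 15.2, 48.0]) [ 0.7189 -0.3398  0.121 ]
red ([597.7, 104.5], 28, [598.0, 104.0, 6.0
[... 1606 characters left out ...]
.3, 59.0]) [ 0.5473 -0.2697  0.091 ]
blue ([316.3, 146.6], 118, [316.5, 146.5, 11.0, 11.0, 90.0]) [ 0.4844 -0.2911  0.091 ]
orange ([405.7, 171.2], 139, [405.9, 171.3, 9.4, 14.8, 63.4]) [ 0.5611 -0.3444  0.091 ]
orange ([352.2, 209.3], 105, [352.2, 209.4, 10.7, 10.7, 63.4]) [ 0.4979 -0.3646  0.091 ]
b [371.2, 102.1] (array([ 0.49866561, -0.25744027,  0.2719785 ]), np.float64(0.03617177615405445))
b [316.3, 146.8] (array([ 0.48428179, -0.29185977,  0.08313884]), np.float64(0.0003041134930194177))
o [405.7, 171.1] (array([ 0.49445785, -0.2716403 ,  0.37496816]), np.float64(0.00733700402685755))
o [352.3, 209.3] (array([ 0.49722175, -0.34462117,  0.14977347]), np.float64(0.0002745650499927841))
```

View pics/sw3.png

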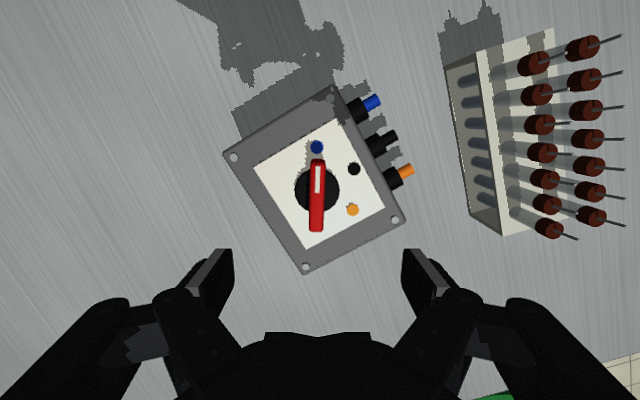

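The bar is vertical in the picture at (317,195), so the tool lines up with it. The marks back-project to the same points from both wrist places, which confirms the lid height of 91 mm. Descend and grip.

```bash
python3 -m inch '[{"x":0.015,"y":0.015,"z":-0.45,"wx":0,"wy":0,"wz":0.001,"gripper":-0.3},{"x":0,"y":0,"z":-0.45,"wx":0,"wy":0,"wz":0,"gripper":-0.3},{"x":0,"y":0,"z":-0.45,"wx":0,"wy":0,"wz":0,"gripper":-0.3},{"x":0,"y":0,"z":-0.34,"wx":0,"wy":0,"wz":0,"gripper":-0.3},{"x":0,"y":0,"z":0,"wx":0,"wy":0,"wz":0,"gripper":-0.3},{"x":0,"y":0,"z":0,"wx":0,"wy":0,"wz":0,"gripper":1},{"x":0,"y":0,"z":0,"wx":0,"wy":0,"wz":0,"gripper":1},{"x":0,"y":0,"z":0,"wx":0,"wy":0,"wz":0,"gripper":1},{"x":0,"y":0,"z":0,"wx":0,"wy":0,"wz":0,"gripper":1}]'
```

```text
t: 3.62
eef_pos: [0.4691, -0.3312, 0.106]
tcp_rot: [[0.331, 0.944, -0.003], [0.944, -0.331, -0.0], [-0.001, -0.003, -1.0]]
contact_force: [-10.8, 1.9, 9.0]
grip_width: 0.012
grasp_force: 59.4
```

```bash
python3 -m inch '[{"x":0,"y":0,"z":0,"wx":0,"wy":0,"wz":-0.0208,"gripper":1},{"x":0,"y":0,"z":0,"wx":0,"wy":0,"wz":-0.0208,"gripper":1},{"x":0,"y":0,"z":0,"wx":0,"wy":0,"wz":-0.0208,"gripper":1},{"x":0,"y":0,"z":0,"wx":0,"wy":0,"wz":-0.0208,"gripper":1},{"x":0,"y":0,"z":0,"wx":0,"wy":0,"wz":-0.0208,"gripper":1},{"x":0,"y":0,"z":0,"wx":0,"wy":0,"wz":-0.0208,"gripper":1},{"x":0,"y":0,"z":0,"wx":0,"wy":0,"wz":-0.0208,"gripper":1},{"x":0,"y":0,"z":0,"wx":0,"wy":0,"wz":-0.0208,"gripper":1},{"x":0,"y":0,"z":0,"wx":0,"wy":0,"wz":0,"gripper":1},{"x":0,"y":0,"z":0,"wx":0,"wy":0,"wz":0,"gripper":1}]'; python3 - <<'E'
from h import *
s=telemetry.observe();R_=s["tcp_rot"];print(np.degrees(np.arctan2(R_[1,0],R_[0,0])))
im,c=snap("wrist","off.png"); cv2.imwrite("pics/offc.png",im[80:320,180:460,::-1])
E
```

```text
t: 4.88
eef_pos: [0.4689, -0.331, 0.106]
tcp_rot: [[0.982, 0.187, -0.003], [0.187, -0.982, 0.0], [-0.003, -0.001, -1.0]]
contact_force: [-11.9, 3.7, 11.5]
grip_width: 0.0128
grasp_force: 59.5
10.790940858924158
```

View pics/offc.png

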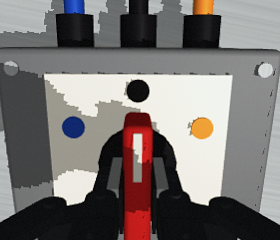

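The pointer stands at the black mark, crop (137,90). Hold for 2.5 s, then turn on to generator.

```bash
python3 -m inch '[{"x":0,"y":0,"z":0,"wx":0,"wy":0,"wz":0,"gripper":1},{"x":0,"y":0,"z":0,"wx":0,"wy":0,"wz":0,"gripper":1},{"x":0,"y":0,"z":0,"wx":0,"wy":0,"wz":0,"gripper":1},{"x":0,"y":0,"z":0,"wx":0,"wy":0,"wz":0,"gripper":1},{"x":0,"y":0,"z":0,"wx":0,"wy":0,"wz":0,"gripper":1},{"x":0,"y":0,"z":0,"wx":0,"wy":0,"wz":0,"gripper":1},{"x":0,"y":0,"z":0,"wx":0,"wy":0,"wz":0,"gripper":1},{"x":0,"y":0,"z":0,"wx":0,"wy":0,"wz":0,"gripper":1},{"x":0,"y":0,"z":0,"wx":0,"wy":0,"wz":0,"gripper":1},{"x":0,"y":0,"z":0,"wx":0,"wy":0,"wz":0,"gripper":1},{"x":0,"y":0,"z":0,"wx":0,"wy":0,"wz":0,"gripper":1},{"x":0,"y":0,"z":0,"wx":0,"wy":0,"wz":0,"gripper":1}]' && python3 -m inch '[{"x":0,"y":0,"z":0,"wx":0,"wy":0,"wz":0,"gripper":1},{"x":0,"y":0,"z":0,"wx":0,"wy":0,"wz":0,"gripper":1},{"x":0,"y":0,"z":0,"wx":0,"wy":0,"wz":0,"gripper":1},{"x":0,"y":0,"z":0,"wx":0,"wy":0,"wz":0,"gripper":1},{"x":0,"y":0,"z":0,"wx":0,"wy":0,"wz":0,"gripper":1},{"x":0,"y":0,"z":0,"wx":0,"wy":0,"wz":0,"gripper":1},{"x":0,"y":0,"z":0,"wx":0,"wy":0,"wz":0,"gripper":1},{"x":0,"y":0,"z":0,"wx":0,"wy":0,"wz":0,"gripper":1}]' && python3 -m inch '[{"x":0,"y":0,"z":0,"wx":0,"wy":0,"wz":-0.0208,"gripper":1},{"x":0,"y":0,"z":0,"wx":0,"wy":0,"wz":-0.0208,"gripper":1},{"x":0,"y":0,"z":0,"wx":0,"wy":0,"wz":-0.0208,"gripper":1},{"x":0,"y":0,"z":0,"wx":0,"wy":0,"wz":-0.0208,"gripper":1},{"x":0,"y":0,"z":0,"wx":0,"wy":0,"wz":-0.0208,"gripper":1},{"x":0,"y":0,"z":0,"wx":0,"wy":0,"wz":-0.0208,"gripper":1},{"x":0,"y":0,"z":0,"wx":0,"wy":0,"wz":-0.0208,"gripper":1},{"x":0,"y":0,"z":0,"wx":0,"wy":0,"wz":-0.0208,"gripper":1},{"x":0,"y":0,"z":0,"wx":0,"wy":0,"wz":-0.002,"gripper":1},{"x":0,"y":0,"z":0,"wx":0,"wy":0,"wz":0,"gripper":1},{"x":0,"y":0,"z":0,"wx":0,"wy":0,"wz":0,"gripper":1}]'; python3 - <<'E'
from h import *
s=telemetry.observe();R_=s["tcp_rot"];print(np.degrees(np.arctan2(R_[1,0],R_[0,0])),s["moment"])
E
```

```text
t: 6.42
eef_pos: [0.4689, -0.331, 0.106]
tcp_rot: [[0.982, 0.187, -0.003], [0.187, -0.982, 0.0], [-0.003, -0.001, -1.0]]
contact_force: [-12.3, 3.6, 10.6]
grip_width: 0.0128
grasp_force: 59.5
t: 7.42
eef_pos: [0.4689, -0.331, 0.1059]
tcp_rot: [[0.982, 0.187, -0.004], [0.187, -0.982, 0.0], [-0.003, -0.001, -1.0]]
contact_force: [-12.1, 2.4, 11.1]
grip_width: 0.013
grasp_force: 39.8
t: 8.8
eef_pos: [0.469, -0.3306, 0.106]
tcp_rot: [[0.646, -0.763, -0.004], [-0.763, -0.646, 0.001], [-0.003, 0.002, -1.0]]
contact_force: [-12.4, 4.8, 12.0]
grip_width: 0.0131
grasp_force: 62.6
-49.77255679209084 [0.78856254 1.83457596 0.25665679]
```

```bash
python3 -m inch '[{"x":0,"y":0,"z":0,"wx":0,"wy":0,"wz":-0.005,"gripper":1},{"x":0,"y":0,"z":0,"wx":0,"wy":0,"wz":0,"gripper":1},{"x":0,"y":0,"z":0,"wx":0,"wy":0,"wz":0,"gripper":1}]'; python3 - <<'E'
from h import *
s=telemetry.observe();R_=s["tcp_rot"];print(np.degrees(np.arctan2(R_[1,0],R_[0,0])),s["moment"])
E
python3 -m inch '[{"x":0,"y":0,"z":0,"wx":0,"wy":0,"wz":0,"gripper":-0.3},{"x":0,"y":0,"z":0,"wx":0,"wy":0,"wz":0,"gripper":-0.3},{"x":0,"y":0,"z":0,"wx":0,"wy":0,"wz":0,"gripper":-0.3},{"x":0,"y":0,"z":0.4,"wx":0,"wy":0,"wz":0,"gripper":-0.3},{"x":0,"y":0,"z":0.4,"wx":0,"wy":0,"wz":0,"gripper":-0.3},{"x":-0.2,"y":0,"z":0.5,"wx":0,"wy":0,"wz":0,"gripper":-0.3},{"x":-0.2,"y":0,"z":0.5,"wx":0,"wy":0,"wz":0,"gripper":-0.3},{"x":0,"y":0,"z":0,"wx":0,"wy":0,"wz":0,"gripper":-0.3}]'
python3 - <<'E'
from h import *
im,c=snap("wrist","gen.png"); cv2.imwrite("pics/genc.png",im[60:300,180:460,::-1])
E
```

```text
t: 9.18
eef_pos: [0.469, -0.3306, 0.106]
tcp_rot: [[0.623, -0.782, -0.004], [-0.782, -0.623, 0.0], [-0.003, 0.003, -1.0]]
contact_force: [-12.2, 4.7, 10.9]
grip_width: 0.0124
grasp_force: 66.5
-51.444283642486816 [0.72354852 1.86699128 1.39952325]
t: 10.18
eef_pos: [0.4408, -0.3321, 0.2424]
tcp_rot: [[0.62, -0.784, 0.004], [-0.784, -0.62, -0.004], [0.006, -0.0, -1.0]]
contact_force: [0.1, -0.7, -1.0]
grip_width: 0.0555
grasp_force: 0.0
```

View pics/genc.png

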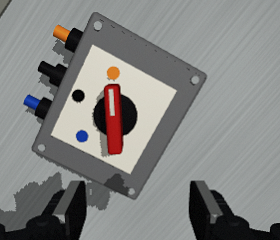

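The pointer stands on the orange mark, crop (112,73), and the stop was felt at 1.4 N m. Now the drawer.

```bash
python3 -m inch '[{"x":0.13,"y":0.335,"z":0.1,"wx":0,"wy":0,"wz":0.0281,"gripper":-0.3},{"x":0.13,"y":0.335,"z":0.1,"wx":0,"wy":0,"wz":0.0281,"gripper":-0.3},{"x":0.13,"y":0.335,"z":0.1,"wx":0,"wy":0,"wz":0.0281,"gripper":-0.3},{"x":0.13,"y":0.335,"z":0.1,"wx":0,"wy":0,"wz":0.0281,"gripper":-0.3},{"x":0.13,"y":0.335,"z":0.1,"wx":0,"wy":0,"wz":0.0281,"gripper":-0.3},{"x":0.13,"y":0.335,"z":0.1,"wx":0,"wy":0,"wz":0.0281,"gripper":-0.3},{"x":0.13,"y":0.335,"z":0.1,"wx":0,"wy":0,"wz":0.0281,"gripper":-0.3},{"x":0.13,"y":0.335,"z":0.1,"wx":0,"wy":0,"wz":0.0281,"gripper":-0.3},{"x":0.13,"y":0.335,"z":0,"wx":0,"wy":0,"wz":0.0281,"gripper":-0.3},{"x":0.13,"y":0.335,"z":0,"wx":0,"wy":0,"wz":0.0281,"gripper":-0.3},{"x":0.13,"y":0.335,"z":0,"wx":0,"wy":0,"wz":0.0281,"gripper":-0.3},{"x":0.13,"y":0.335,"z":0,"wx":0,"wy":0,"wz":0.0281,"gripper":-0.3}]'
python3 -m inch '[{"x":0,"y":0,"z":0,"wx":0,"wy":0,"wz":0.0281,"gripper":0.2},{"x":0,"y":0,"z":0,"wx":0,"wy":0,"wz":0.0281,"gripper":0.2},{"x":0,"y":0,"z":0,"wx":0,"wy":0,"wz":0,"gripper":0.2}]'
python3 - <<'E'
from h import *
im,c=snap("wrist","dr1.png"); np.savez("dr1.npz",im=im,K=c[0],k=c[1],E=c[2])
print(telemetry.observe()["joint_positions"])
t,_=snap("top"); cv2.imwrite("pics/drtop.png",cv2.resize(t[130:200,240:410,::-1],None,fx=4.5,fy=4.5,interpolation=cv2.INTER_CUBIC))
E
```

```text
t: 11.72
eef_pos: [0.558, -0.0287, 0.2979]
tcp_rot: [[0.34, 0.94, -0.003], [0.94, -0.34, 0.001], [-0.0, -0.003, -1.0]]
contact_force: [0.1, -0.5, -0.6]
grip_width: 0.0553
grasp_force: 0.0
t: 12.1
eef_pos: [0.5577, -0.0296, 0.2982]
tcp_rot: [[0.001, 1.0, -0.002], [1.0, -0.001, 0.001], [0.001, -0.002, -1.0]]
contact_force: [-0.1, -0.1, 0.5]
grip_width: 0.0343
grasp_force: 0.0
[-2.65148277e-01  3.59748270e-01  1.13736085e+00  6.62409137e-05
  1.64645509e+00 -2.61913367e-01]
```

View pics/dr1.png

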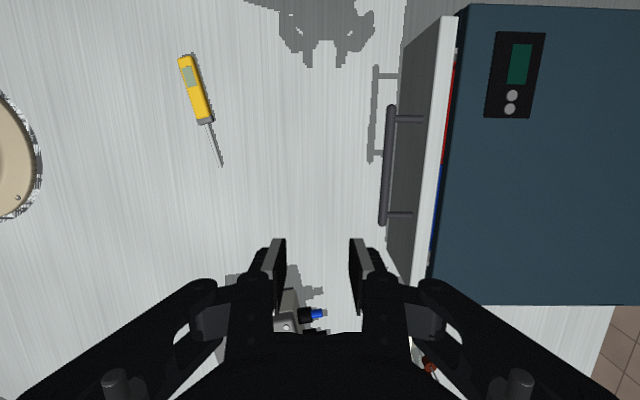

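The wrist view shows the drawer bar from (392,107) to (383,225), with the front panel top behind it. The red tray is in the left (+y) half and the blue in the right.

```bash
python3 - <<'E'
from h import *
d=np.load("dr1.npz");c=(d["K"],float(d["k"]),d["E"])
a,b=onz(c,(391,108),.123),onz(c,(383,224),.123);print(a,b,np.linalg.norm(a-b),(a+b)/2,np.degrees(np.arctan2(*(a-b)[:2])))
_,t=snap("top")
for q in((391,108),(383,224)):print(q,[proj(t,onz(c,q,z)).round(1).tolist() for z in(.10,.118,.136)])
p,q=onz(c,(456,18),.138),onz(c,(423,280),.138);print("panel edge",p,q,np.degrees(np.arctan2(*(p-q)[:2])))
E
```

```text
[0.63714903 0.05285595 0.123     ] [ 0.63695666 -0.07889278  0.123     ] 0.13174886413769066 [ 0.63705285 -0.01301842  0.123     ] 0.08365672655540579
(391, 108) [[296.8, 172.0], [296.7, 172.7], [296.7, 173.5]]
(383, 224) [[350.9, 172.6], [348.8, 173.3], [346.6, 174.1]]
panel edge [0.68965732 0.13390352 0.138     ] [ 0.68657012 -0.14544528  0.138     ] 0.633173607932386
```

View pics/drtop.png

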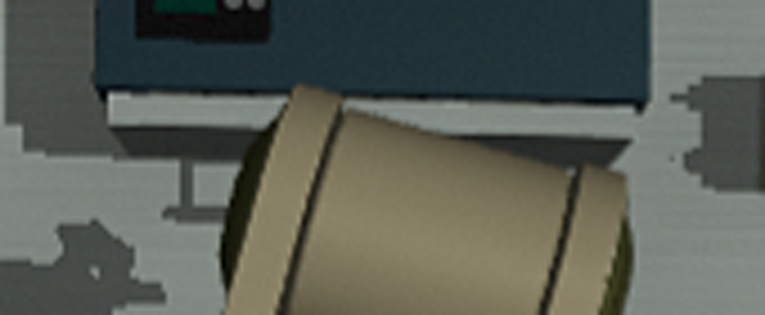

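The bar comes out 132 mm long at the assumed height (130 given) and matches the first top view, so the height is right. Bar at x=0.637, y=-0.013.

```bash
python3 -m inch '[{"x":0.352,"y":0.07,"z":0,"wx":0,"wy":0,"wz":0,"gripper":0.35},{"x":0.352,"y":0.07,"z":0,"wx":0,"wy":0,"wz":0,"gripper":0.35},{"x":0.352,"y":0.07,"z":-0.5,"wx":0,"wy":0,"wz":0,"gripper":0.35},{"x":0,"y":0,"z":-0.5,"wx":0,"wy":0,"wz":0,"gripper":0.35},{"x":0,"y":0,"z":-0.5,"wx":0,"wy":0,"wz":0,"gripper":0.35},{"x":0,"y":0,"z":-0.3,"wx":0,"wy":0,"wz":0,"gripper":0.35},{"x":0,"y":0,"z":0,"wx":0,"wy":0,"wz":0,"gripper":0.35}]'
python3 - <<'E'
from h import *
im,c=snap("wrist","dr2.png");cv2.imwrite("pics/dr2c.png",im[60:340,160:480,::-1])
print(proj(c,(.637,-.013,.118)),proj(c,(.637,.05,.118)))
E
```

```text
t: 13.12
eef_pos: [0.6362, -0.014, 0.1628]
tcp_rot: [[0.002, 1.0, -0.004], [1.0, -0.002, 0.001], [0.001, -0.004, -1.0]]
contact_force: [-0.5, 0.2, 0.4]
grip_width: 0.028
grasp_force: 0.0
[317.07361505 221.47073249] [317.05095391 129.00271736]
```

View pics/dr2c.png

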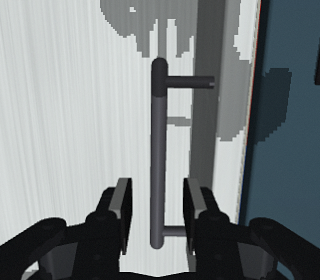

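The bar sits midway between the fingers (column about 319, predicted 317). Go down, grip and pull.

```bash
python3 -m inch '[{"x":0.01,"y":0,"z":-0.4,"wx":0,"wy":0,"wz":0,"gripper":0.35},{"x":0,"y":0,"z":-0.42,"wx":0,"wy":0,"wz":0,"gripper":0.35},{"x":0,"y":0,"z":0,"wx":0,"wy":0,"wz":0,"gripper":1},{"x":0,"y":0,"z":0,"wx":0,"wy":0,"wz":0,"gripper":1},{"x":0,"y":0,"z":0,"wx":0,"wy":0,"wz":0,"gripper":1}]'
python3 -m inch '[{"x":-0.15,"y":0,"z":0,"wx":0,"wy":0,"wz":0,"gripper":1},{"x":-0.3,"y":0,"z":0,"wx":0,"wy":0,"wz":0,"gripper":1},{"x":-0.3,"y":0,"z":0,"wx":0,"wy":0,"wz":0,"gripper":1},{"x":-0.3,"y":0,"z":0,"wx":0,"wy":0,"wz":0,"gripper":1},{"x":-0.3,"y":0,"z":0,"wx":0,"wy":0,"wz":0,"gripper":1},{"x":-0.3,"y":0,"z":0,"wx":0,"wy":0,"wz":0,"gripper":1},{"x":-0.3,"y":0,"z":0,"wx":0,"wy":0,"wz":0,"gripper":1},{"x":-0.25,"y":0,"z":0,"wx":0,"wy":0,"wz":0,"gripper":1},{"x":-0.15,"y":0,"z":0,"wx":0,"wy":0,"wz":0,"gripper":1},{"x":-0.04,"y":0,"z":0,"wx":0,"wy":0,"wz":0,"gripper":1},{"x":0,"y":0,"z":0,"wx":0,"wy":0,"wz":0,"gripper":1}]'
```

```text
t: 13.8
eef_pos: [0.6364, -0.014, 0.1025]
tcp_rot: [[0.0, 1.0, -0.004], [1.0, -0.0, 0.0], [0.0, -0.004, -1.0]]
contact_force: [-5.7, -0.7, -15.5]
grip_width: 0.0086
grasp_force: 58.3
t: 15.18
eef_pos: [0.4563, -0.0112, 0.1026]
tcp_rot: [[0.001, 1.0, -0.003], [1.0, -0.0, 0.006], [0.006, -0.003, -1.0]]
contact_force: [0.9, 17.1, -24.2]
grip_width: 0.0088
grasp_force: 59.0
```

```bash
python3 -m inch '[{"x":0,"y":0,"z":0,"wx":0,"wy":0,"wz":0,"gripper":0.35},{"x":0,"y":0,"z":0,"wx":0,"wy":0,"wz":0,"gripper":0.35},{"x":0,"y":0,"z":0.3,"wx":0,"wy":0,"wz":0,"gripper":0.35},{"x":0,"y":0,"z":0.5,"wx":0,"wy":0,"wz":0,"gripper":0.35},{"x":0.1,"y":0,"z":0.5,"wx":0,"wy":0,"wz":-0.0278,"gripper":-1},{"x":0.1,"y":0,"z":0.5,"wx":0,"wy":0,"wz":-0.0278,"gripper":-1},{"x":0.1,"y":0,"z":0.5,"wx":0,"wy":0,"wz":-0.0278,"gripper":-1},{"x":0.1,"y":0,"z":0.5,"wx":0,"wy":0,"wz":-0.0278,"gripper":-1},{"x":0.1,"y":0,"z":0.2,"wx":0,"wy":0,"wz":-0.0278,"gripper":-1},{"x":0.1,"y":0,"z":0,"wx":0,"wy":0,"wz":-0.0278,"gripper":-1},{"x":0.1,"y":0,"z":0,"wx":0,"wy":0,"wz":-0.0278,"gripper":-1},{"x":0.1,"y":0,"z":0,"wx":0,"wy":0,"wz":-0.0278,"gripper":-1}]'
python3 -m inch '[{"x":0,"y":0,"z":0,"wx":0,"wy":0,"wz":-0.0276,"gripper":-1},{"x":0,"y":0,"z":0,"wx":0,"wy":0,"wz":0,"gripper":-1}]'
python3 - <<'E'
from h import *
im,c=snap("wrist","tray.png"); np.savez("tray.npz",im=im,K=c[0],k=c[1],E=c[2])
t,ct=snap("top","top2.png")
for n,i,cc in(("wrist",im,c),("top",t,ct)):
  for k in("red","blue","cyan"):
    for b in blobs(i,k,100): print(n,k,b,onz(cc,b[2][:2],.076).round(3))
E
```

```text
t: 16.68
eef_pos: [0.5187, -0.0144, 0.3296]
tcp_rot: [[0.986, 0.167, 0.003], [0.167, -0.986, -0.001], [0.003, 0.002, -1.0]]
contact_force: [-0.1, -1.1, 0.5]
grip_width: 0.0853
grasp_force: 0.0
t: 16.92
eef_pos: [0.5184, -0.0144, 0.3293]
tcp_rot: [[1.0, 0.001, 0.003], [0.001, -1.0, -0.001], [0.003, 0.001, -1.0]]
contact_force: [-0.0, -0.8, -0.2]
grip_width: 0.0853
grasp_force: 0.0
wrist red ([268.8, 106.6], 11778, [266.8, 107.7, 95.3, 130.2, 0.8]) [0.606 0.052 0.076]
wrist red ([550.8, 214.0], 1073, [552.1, 213.6, 21.8, 60.3, 55.6]) [ 0.459 -0.366  0.076]
wrist red ([67.6, 221.8], 794, [67.8, 222.1, 27.7, 33.5, 63.4]) [0.444 0.359 0.076]
wrist blue ([360.4, 110.0], 11112, [363.3, 109.2, 95.1, 129.3, 1.1]) [ 0.605 -0.077  0.076]
wrist blue ([484.8, 144.6], 128, [484.7, 144.7, 13.0, 9.9, 84.8]) [ 0.559 -0.247  0.076]
wrist blue ([109.2, 176.1], 798, [109.5, 176.0, 28.0, 35.0, 90.0]) [0.514 0.281 0.076]
wrist blue ([118.8, 223.6], 707, [119.2, 223.9, 26.8, 32.6, 63.4]) [0.441 0.281 0.076]
wrist cyan ([116.7, 257.5], 1742, [116.0, 258.0, 24.0, 84.0, 90.0]) [0.385 0.297 0.076]
top red ([294.9, 171.6], 1067, [298.0, 187.5, 61.0, 46.0, 90.0]) [0.604 0.051 0.076]
top red ([445.0, 240.6], 124, [446.0, 239.9, 5.6, 25.5, 49.4]) [ 0.469 -0.343  0.076]
top red ([178.2, 247.7], 214, [178.0, 247.5, 15.0, 16.0, 90.0]) [0.442 0.367 0.076]
top blue ([172.5, 153.5], 291, [172.8, 153.1, 17.9, 20.1, 63.4]) [0.694 0.39  0.076]
top blue ([345.0, 173.3], 1168, [344.6, 174.6, 45.6, 32.0, 1.5]) [ 0.64  -0.072  0.076]
top blue ([208.0, 221.5], 169, [208.0, 221.0, 14.0, 14.0, 90.0]) [0.513 0.289 0.076]
top blue ([207.4, 249.3], 176, [207.5, 249.0, 14.0, 15.0, 90.0]) [0.439 0.288 0.076]
top cyan ([193.9, 277.4], 444, [193.0, 277.0, 10.0, 46.0, 90.0]) [0.365 0.325 0.076]
```

View pics/tray.png

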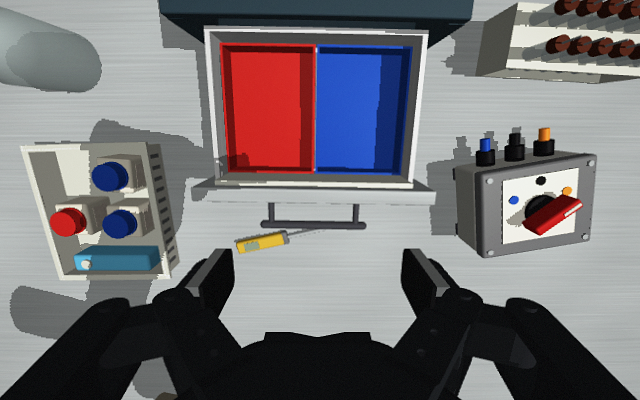

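The tray centres are red (0.605, 0.052) and blue (0.605, -0.076), and wrist and top views agree at the rim height of 76 mm. The drawer is fully open. Now look closely into the basket.

```bash
python3 -m inch '[{"x":-0.25,"y":0.56,"z":-0.16,"wx":0,"wy":0,"wz":0,"gripper":-1},{"x":-0.25,"y":0.56,"z":-0.16,"wx":0,"wy":0,"wz":0,"gripper":-1},{"x":-0.25,"y":0.56,"z":-0.16,"wx":0,"wy":0,"wz":0,"gripper":-1},{"x":-0.25,"y":0.56,"z":-0.16,"wx":0,"wy":0,"wz":0,"gripper":-1},{"x":-0.25,"y":0.56,"z":-0.16,"wx":0,"wy":0,"wz":0,"gripper":-1},{"x":-0.25,"y":0.56,"z":-0.16,"wx":0,"wy":0,"wz":0,"gripper":-1},{"x":-0.25,"y":0.56,"z":-0.16,"wx":0,"wy":0,"wz":0,"gripper":-1},{"x":-0.25,"y":0.56,"z":-0.16,"wx":0,"wy":0,"wz":0,"gripper":-1},{"x":0,"y":0,"z":0,"wx":0,"wy":0,"wz":0,"gripper":-1}]'
cat > bk.py <<'E'
from h import *
im,c=snap("wrist",sys.argv[1]);t,ct=snap("top");sd,cs=snap("side")
print(telemetry.observe()["joint_positions"].round(2))
def caps(i,k,cc,amin):  # cap top discs: on plane .078, inside basket
    o=[]
    for b in blobs(i,k,amin):
        P=onz(cc,b[0],.07)
        if .34<P[0]<.58 and .22<P[1]<.43:o.append((b,P))
    return o
for k in("blue","red"):
    W=caps(im,k,c,200);T=caps(t,k,ct,80);S=caps(sd,k,cs,80)
    for b,P in W:
        q,e=min((tri(c,b[0],ct,y[0],) for y,_ in T),key=lambda r:r[1])
        print(k,b,"wrist z.07",P.round(4),"tri top",q.round(3),round(e,4))
    print("  top",[P.round(3).tolist() for _,P in T]," side",[P.round(3).tolist() for _,P in S])
E
python3 bk.py bk1.png
```

```text
t: 18.15
eef_pos: [0.3669, 0.3236, 0.2317]
tcp_rot: [[1.0, 0.007, -0.001], [0.007, -1.0, -0.0], [-0.001, 0.0, -1.0]]
contact_force: [0.1, -0.4, -0.2]
grip_width: 0.0857
grasp_force: 0.0
[ 0.47  0.27  1.46 -0.    1.41  2.04]
blue ([354.8, 40.5], 1622, [354.2, 41.4, 41.7, 51.2, 18.4]) wrist z.07 [0.5127 0.2875 0.07  ] tri top [0.512 0.288 0.073] 0.0001
blue ([351.5, 119.5], 1300, [351.5, 120.0, 40.0, 39.0, 90.0]) wrist z.07 [0.4392 0.2878 0.07  ] tri top [0.439 0.288 0.073] 0.0006
  top [[0.512, 0.289, 0.07], [0.438, 0.289, 0.07]]  side [[0.509, 0.293, 0.07], [0.436, 0.289, 0.07]]
red ([274.9, 116.0], 1361, [274.5, 116.5, 41.0, 41.0, 90.0]) wrist z.07 [0.442  0.3667 0.07  ] tri top [0.442 0.365 0.079] 0.0001
  top [[0.441, 0.368, 0.07]]  side [[0.439, 0.369, 0.07]]
```

View pics/bk1.png

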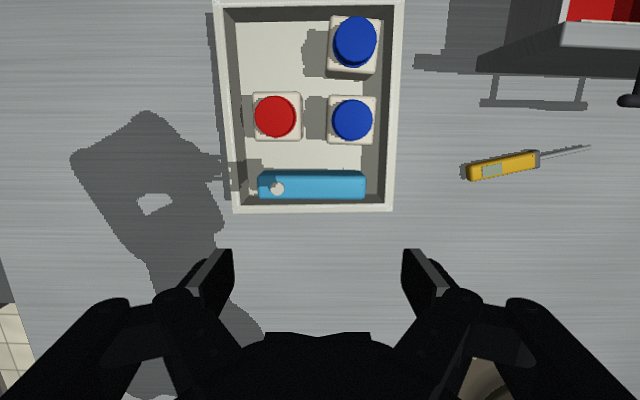

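All three cap positions agree across three views: F1 (0.512,0.288), F2 (0.439,0.288), meat (0.442,0.366), tops about 78 mm above the bench. The walls are close, so I'll grip by the caps, keeping the fingers above the body and the rim.

```bash
python3 -m inch '[{"x":0.49,"y":-0.12,"z":-0.2,"wx":0,"wy":0,"wz":0,"gripper":-0.6},{"x":0.49,"y":-0.12,"z":-0.2,"wx":0,"wy":0,"wz":0,"gripper":-0.6},{"x":0.49,"y":-0.12,"z":-0.4,"wx":0,"wy":0,"wz":0,"gripper":-0.6},{"x":0.47,"y":-0.12,"z":-0.4,"wx":0,"wy":0,"wz":0,"gripper":-0.6},{"x":0,"y":0,"z":0,"wx":0,"wy":0,"wz":0,"gripper":-0.6}]'
python3 - <<'E'
from h import *
im,c=snap("wrist","f1.png");print([(b,onz(c,b[0],.07).round(4)) for b in blobs(im,"blue",300)])
E
```

```text
t: 18.92
eef_pos: [0.5155, 0.2834, 0.1399]
tcp_rot: [[1.0, -0.003, -0.003], [-0.003, -1.0, -0.001], [-0.003, 0.001, -1.0]]
contact_force: [0.1, -0.1, 0.8]
grip_width: 0.0685
grasp_force: 0.0
[(([310.6, 216.3], 2274, [311.0, 216.5, 55.0, 50.0, 90.0]), array([0.5133, 0.2875, 0.07  ])), (([311.9, 296.1], 2052, [312.0, 296.0, 52.0, 46.0, 90.0]), array([0.4402, 0.287 , 0.07  ]))]
```

```bash
python3 -m inch '[{"x":-0.03,"y":0.057,"z":-0.36,"wx":0,"wy":0,"wz":0,"gripper":-0.6},{"x":0,"y":0,"z":-0.36,"wx":0,"wy":0,"wz":0,"gripper":-0.6},{"x":0,"y":0,"z":-0.36,"wx":0,"wy":0,"wz":0,"gripper":-0.6},{"x":0,"y":0,"z":0,"wx":0,"wy":0,"wz":0,"gripper":-0.6},{"x":0,"y":0,"z":0,"wx":0,"wy":0,"wz":0,"gripper":1},{"x":0,"y":0,"z":0,"wx":0,"wy":0,"wz":0,"gripper":1},{"x":0,"y":0,"z":0,"wx":0,"wy":0,"wz":0,"gripper":1},{"x":0,"y":0,"z":0,"wx":0,"wy":0,"wz":0,"gripper":1}]'
```

```text
t: 19.98
eef_pos: [0.5124, 0.2904, 0.0633]
tcp_rot: [[1.0, 0.0, 0.003], [0.0, -1.0, 0.001], [0.003, -0.001, -1.0]]
contact_force: [-1.1, -1.0, 6.6]
grip_width: 0.0378
grasp_force: 59.5
```

```bash
python3 -m inch '[{"x":0,"y":0,"z":0.15,"wx":0,"wy":0,"wz":0,"gripper":1},{"x":0,"y":0,"z":0.3,"wx":0,"wy":0,"wz":0,"gripper":1},{"x":0,"y":0,"z":0.4,"wx":0,"wy":0,"wz":0,"gripper":1},{"x":0,"y":0,"z":0.4,"wx":0,"wy":0,"wz":0,"gripper":1},{"x":0,"y":0,"z":0.4,"wx":0,"wy":0,"wz":0,"gripper":1},{"x":0,"y":0,"z":0.4,"wx":0,"wy":0,"wz":0,"gripper":1},{"x":0,"y":0,"z":0.2,"wx":0,"wy":0,"wz":0,"gripper":1},{"x":0,"y":0,"z":0,"wx":0,"wy":0,"wz":0,"gripper":1}]'
python3 - <<'E'
from h import *
im,c=snap("wrist","f1l.png");cv2.imwrite("pics/f1lc.png",im[60:400,120:520,::-1])
E
```

```text
t: 20.98
eef_pos: [0.5117, 0.2902, 0.2307]
tcp_rot: [[1.0, 0.0, 0.002], [0.0, -1.0, 0.001], [0.002, -0.001, -1.0]]
contact_force: [-0.8, -0.9, -1.3]
grip_width: 0.0377
grasp_force: 60.5
```

View pics/f1lc.png

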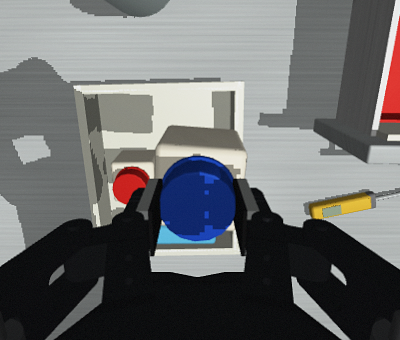

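The bottle hangs upright in the fingers, cap at crop (198,197). Carry it to the rear of the blue tray.

```bash
python3 -m inch '[{"x":0.1,"y":-0.3,"z":0,"wx":0,"wy":0,"wz":0,"gripper":1},{"x":0.2,"y":-0.6,"z":0,"wx":0,"wy":0,"wz":0,"gripper":1},{"x":0.22,"y":-0.65,"z":0,"wx":0,"wy":0,"wz":0,"gripper":1},{"x":0.22,"y":-0.65,"z":0,"wx":0,"wy":0,"wz":0,"gripper":1},{"x":0.22,"y":-0.65,"z":0,"wx":0,"wy":0,"wz":0,"gripper":1},{"x":0.22,"y":-0.65,"z":0,"wx":0,"wy":0,"wz":0,"gripper":1},{"x":0.22,"y":-0.65,"z":0,"wx":0,"wy":0,"wz":0,"gripper":1},{"x":0.18,"y":-0.5,"z":0,"wx":0,"wy":0,"wz":0,"gripper":1},{"x":0.1,"y":-0.23,"z":0,"wx":0,"wy":0,"wz":0,"gripper":1},{"x":0,"y":0,"z":0,"wx":0,"wy":0,"wz":0,"gripper":1},{"x":0,"y":0,"z":0,"wx":0,"wy":0,"wz":0,"gripper":1}]'
```

```text
t: 22.4
eef_pos: [0.6373, -0.0744, 0.2296]
tcp_rot: [[1.0, 0.002, -0.001], [0.002, -1.0, 0.001], [-0.001, -0.001, -1.0]]
contact_force: [-0.3, -0.1, -0.8]
grip_width: 0.0377
grasp_force: 60.5
```

```bash
python3 -m inch '[{"x":0,"y":-0.02,"z":-0.4,"wx":0,"wy":0,"wz":0,"gripper":1},{"x":0,"y":0,"z":-0.5,"wx":0,"wy":0,"wz":0,"gripper":1},{"x":0,"y":0,"z":-0.4,"wx":0,"wy":0,"wz":0,"gripper":1},{"x":0,"y":0,"z":-0.25,"wx":0,"wy":0,"wz":0,"gripper":1},{"x":0,"y":0,"z":-0.1,"wx":0,"wy":0,"wz":0,"gripper":1},{"x":0,"y":0,"z":0,"wx":0,"wy":0,"wz":0,"gripper":1},{"x":0,"y":0,"z":-0.06,"wx":0,"wy":0,"wz":0,"gripper":1},{"x":0,"y":0,"z":0,"wx":0,"wy":0,"wz":0,"gripper":1}]'
```

```text
t: 23.4
eef_pos: [0.6376, -0.0773, 0.1018]
tcp_rot: [[1.0, 0.0, 0.0], [0.0, -1.0, -0.0], [0.0, 0.0, -1.0]]
contact_force: [-0.7, -0.4, -0.7]
grip_width: 0.0379
grasp_force: 60.5
```

```bash
python3 -m inch '[{"x":0,"y":0,"z":-0.025,"wx":0,"wy":0,"wz":0,"gripper":1},{"x":0,"y":0,"z":-0.01,"wx":0,"wy":0,"wz":0,"gripper":1},{"x":0,"y":0,"z":0,"wx":0,"wy":0,"wz":0,"gripper":1}]'
python3 -m inch '[{"x":0,"y":0,"z":0,"wx":0,"wy":0,"wz":0,"gripper":-0.5},{"x":0,"y":0,"z":0,"wx":0,"wy":0,"wz":0,"gripper":-0.5},{"x":0,"y":0,"z":0,"wx":0,"wy":0,"wz":0,"gripper":-0.5},{"x":0,"y":0,"z":0.3,"wx":0,"wy":0,"wz":0,"gripper":-0.5},{"x":0,"y":0,"z":0.5,"wx":0,"wy":0,"wz":0,"gripper":-0.5},{"x":0,"y":0,"z":0.5,"wx":0,"wy":0,"wz":0,"gripper":-0.5},{"x":-0.3,"y":0.3,"z":0.1,"wx":0,"wy":0,"wz":0,"gripper":-0.5},{"x":0,"y":0,"z":0,"wx":0,"wy":0,"wz":0,"gripper":-0.5}]'
python3 bk.py t1.png
```

```text
t: 23.78
eef_pos: [0.6376, -0.0773, 0.0989]
tcp_rot: [[1.0, 0.0, -0.0], [0.0, -1.0, 0.0], [-0.0, -0.0, -1.0]]
contact_force: [-0.2, 0.2, -2.1]
grip_width: 0.0377
grasp_force: 60.5
t: 24.78
eef_pos: [0.6146, -0.0538, 0.2053]
tcp_rot: [[1.0, 0.002, 0.002], [0.002, -1.0, -0.0], [0.002, 0.0, -1.0]]
contact_force: [0.2, -0.4, -0.2]
grip_width: 0.0641
grasp_force: 0.0
[-0.28  0.52  1.14 -0.    1.48  1.29]
blue ([35.8, 333.3], 1311, [35.4, 333.2, 34.4, 45.6, 53.1]) wrist z.07 [0.4398 0.2845 0.07  ] tri top [0.437 0.29  0.066] 0.0029
  top [[0.438, 0.29, 0.07]]  side [[0.437, 0.289, 0.07]]
  top [[0.441, 0.368, 0.07]]  side [[0.439, 0.369, 0.07]]
```

View pics/t1.png

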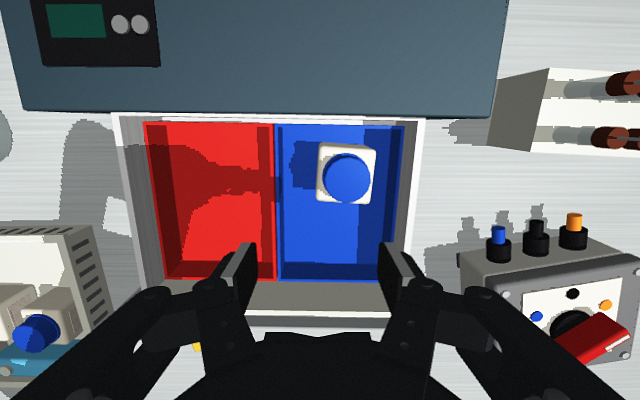

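Fish 1 stands upright in the blue tray at (347,175). Next, fish 2.

```bash
python3 -m inch '[{"x":-0.293,"y":0.57,"z":0,"wx":0,"wy":0,"wz":0,"gripper":-0.6},{"x":-0.293,"y":0.57,"z":0,"wx":0,"wy":0,"wz":0,"gripper":-0.6},{"x":-0.293,"y":0.57,"z":0,"wx":0,"wy":0,"wz":0,"gripper":-0.6},{"x":-0.293,"y":0.57,"z":0,"wx":0,"wy":0,"wz":0,"gripper":-0.6},{"x":-0.293,"y":0.57,"z":0,"wx":0,"wy":0,"wz":0,"gripper":-0.6},{"x":-0.293,"y":0.57,"z":0,"wx":0,"wy":0,"wz":0,"gripper":-0.6},{"x":-0.293,"y":0.57,"z":-0.4,"wx":0,"wy":0,"wz":0,"gripper":-0.6},{"x":-0.293,"y":0.57,"z":-0.4,"wx":0,"wy":0,"wz":0,"gripper":-0.6},{"x":0,"y":0,"z":0,"wx":0,"wy":0,"wz":0,"gripper":-0.6},{"x":0,"y":0,"z":0,"wx":0,"wy":0,"wz":0,"gripper":-0.6}]'
python3 - <<'E'
from h import *
im,c=snap("wrist","f2.png");print(telemetry.observe()["eef_pos"].round(4),[(k,b,onz(c,b[0],.07).round(4)) for k in("blue","red") for b in blobs(im,k,300)])
E
```

```text
t: 26.18
eef_pos: [0.4402, 0.2869, 0.144]
tcp_rot: [[1.0, 0.0, 0.0], [0.0, -1.0, -0.0], [0.0, 0.0, -1.0]]
contact_force: [0.8, -0.2, 0.1]
grip_width: 0.0686
grasp_force: 0.0
[0.4405 0.2865 0.1443] [('blue', ([315.5, 212.7], 2185, [315.5, 213.0, 54.0, 49.0, 90.0]), array([0.44  , 0.2872, 0.07  ])), ('red', ([623.7, 63.1], 3249, [618.0, 55.0, 110.0, 42.0, 90.0]), array([0.5526, 0.0669, 0.07  ])), ('red', ([216.7, 209.2], 2391, [216.8, 209.8, 51.6, 56.6, 45.0]), array([0.4428, 0.3666, 0.07  ]))]
```

```bash
python3 -m inch '[{"x":-0.005,"y":0.01,"z":-0.37,"wx":0,"wy":0,"wz":0,"gripper":-0.6},{"x":0,"y":0,"z":-0.37,"wx":0,"wy":0,"wz":0,"gripper":-0.6},{"x":0,"y":0,"z":-0.36,"wx":0,"wy":0,"wz":0,"gripper":-0.6},{"x":0,"y":0,"z":0,"wx":0,"wy":0,"wz":0,"gripper":-0.6},{"x":0,"y":0,"z":0,"wx":0,"wy":0,"wz":0,"gripper":1},{"x":0,"y":0,"z":0,"wx":0,"wy":0,"wz":0,"gripper":1},{"x":0,"y":0,"z":0,"wx":0,"wy":0,"wz":0,"gripper":1},{"x":0,"y":0,"z":0,"wx":0,"wy":0,"wz":0,"gripper":1}]' && python3 -m inch '[{"x":0,"y":0,"z":0.15,"wx":0,"wy":0,"wz":0,"gripper":1},{"x":0,"y":0,"z":0.3,"wx":0,"wy":0,"wz":0,"gripper":1},{"x":0,"y":0,"z":0.4,"wx":0,"wy":0,"wz":0,"gripper":1},{"x":0,"y":0,"z":0.4,"wx":0,"wy":0,"wz":0,"gripper":1},{"x":0,"y":0,"z":0.4,"wx":0,"wy":0,"wz":0,"gripper":1},{"x":0,"y":0,"z":0.4,"wx":0,"wy":0,"wz":0,"gripper":1},{"x":0,"y":0,"z":0.2,"wx":0,"wy":0,"wz":0,"gripper":1},{"x":0,"y":0,"z":0,"wx":0,"wy":0,"wz":0,"gripper":1}]'
python3 - <<'E'
from h import *
im,c=snap("wrist","f2l.png");print(blobs(im,"blue",300))
im,c=snap("top")
print([(k,b[0],onz(c,b[0],.07).round(3)) for k in("blue","red") for b in blobs(im,k,80)])
E
```

```text
t: 27.22
eef_pos: [0.44, 0.288, 0.0632]
tcp_rot: [[1.0, 0.0, 0.003], [0.0, -1.0, 0.001], [0.003, -0.001, -1.0]]
contact_force: [-0.4, -0.8, 5.7]
grip_width: 0.0378
grasp_force: 59.8
t: 28.22
eef_pos: [0.4391, 0.288, 0.2318]
tcp_rot: [[1.0, 0.0, 0.003], [0.0, -1.0, 0.001], [0.003, -0.001, -1.0]]
contact_force: [-0.8, -0.2, -2.6]
grip_width: 0.0374
grasp_force: 60.7
[([629.1, 75.0], 1839, [624.5, 57.5, 115.0, 29.0, 90.0]), ([317.2, 259.9], 5168, [317.0, 260.0, 84.0, 74.0, 90.0])]
[('blue', [172.5, 153.5], array([0.694, 0.393, 0.07 ])), ('blue', [342.8, 193.2], array([ 0.591, -0.068,  0.07 ])), ('blue', [347.1, 174.6], array([ 0.641, -0.079,  0.07 ])), ('red', [297.8, 188.7], array([0.602, 0.052, 0.07 ])), ('red', [445.0, 240.6], array([ 0.467, -0.342,  0.07 ]))]
```

```bash
python3 -m inch '[{"x":0.1,"y":-0.3,"z":0,"wx":0,"wy":0,"wz":0,"gripper":1},{"x":0.2,"y":-0.6,"z":0,"wx":0,"wy":0,"wz":0,"gripper":1},{"x":0.23,"y":-0.65,"z":0,"wx":0,"wy":0,"wz":0,"gripper":1},{"x":0.23,"y":-0.65,"z":0,"wx":0,"wy":0,"wz":0,"gripper":1},{"x":0.23,"y":-0.65,"z":0,"wx":0,"wy":0,"wz":0,"gripper":1},{"x":0.23,"y":-0.65,"z":0,"wx":0,"wy":0,"wz":0,"gripper":1},{"x":0.23,"y":-0.65,"z":0,"wx":0,"wy":0,"wz":0,"gripper":1},{"x":0.18,"y":-0.5,"z":0,"wx":0,"wy":0,"wz":0,"gripper":1},{"x":0.115,"y":-0.2,"z":0,"wx":0,"wy":0,"wz":0,"gripper":1},{"x":0,"y":0,"z":0,"wx":0,"wy":0,"wz":0,"gripper":1},{"x":0,"y":0,"z":0,"wx":0,"wy":0,"wz":0,"gripper":1}]'
```

```text
t: 29.7
eef_pos: [0.5694, -0.0745, 0.2301]
tcp_rot: [[1.0, 0.001, -0.001], [0.001, -1.0, 0.001], [-0.001, -0.001, -1.0]]
contact_force: [0.3, 1.3, -2.1]
grip_width: 0.0374
grasp_force: 60.8
```

```bash
python3 -m inch '[{"x":0,"y":-0.02,"z":-0.4,"wx":0,"wy":0,"wz":0,"gripper":1},{"x":0,"y":0,"z":-0.5,"wx":0,"wy":0,"wz":0,"gripper":1},{"x":0,"y":0,"z":-0.4,"wx":0,"wy":0,"wz":0,"gripper":1},{"x":0,"y":0,"z":-0.25,"wx":0,"wy":0,"wz":0,"gripper":1},{"x":0,"y":0,"z":-0.1,"wx":0,"wy":0,"wz":0,"gripper":1},{"x":0,"y":0,"z":-0.06,"wx":0,"wy":0,"wz":0,"gripper":1},{"x":0,"y":0,"z":-0.03,"wx":0,"wy":0,"wz":0,"gripper":1},{"x":0,"y":0,"z":0,"wx":0,"wy":0,"wz":0,"gripper":1},{"x":0,"y":0,"z":0,"wx":0,"wy":0,"wz":0,"gripper":1}]'
```

```text
t: 30.82
eef_pos: [0.57, -0.0774, 0.1001]
tcp_rot: [[1.0, 0.0, 0.001], [0.0, -1.0, -0.0], [0.001, 0.0, -1.0]]
contact_force: [-0.5, 0.0, -2.0]
grip_width: 0.0376
grasp_force: 60.8
```

```bash
python3 -m inch '[{"x":0,"y":0,"z":-0.02,"wx":0,"wy":0,"wz":0,"gripper":1},{"x":0,"y":0,"z":0,"wx":0,"wy":0,"wz":0,"gripper":1},{"x":0,"y":0,"z":0,"wx":0,"wy":0,"wz":0,"gripper":-0.5},{"x":0,"y":0,"z":0,"wx":0,"wy":0,"wz":0,"gripper":-0.5},{"x":0,"y":0,"z":0,"wx":0,"wy":0,"wz":0,"gripper":-0.5},{"x":0,"y":0,"z":0.3,"wx":0,"wy":0,"wz":0,"gripper":-0.5},{"x":0,"y":0,"z":0.5,"wx":0,"wy":0,"wz":0,"gripper":-0.5},{"x":0,"y":0,"z":0.5,"wx":0,"wy":0,"wz":0,"gripper":-0.5}]'
python3 -m inch '[{"x":-0.22,"y":0.66,"z":0,"wx":0,"wy":0,"wz":0,"gripper":-0.6},{"x":-0.22,"y":0.66,"z":0,"wx":0,"wy":0,"wz":0,"gripper":-0.6},{"x":-0.22,"y":0.66,"z":0,"wx":0,"wy":0,"wz":0,"gripper":-0.6},{"x":-0.22,"y":0.66,"z":0,"wx":0,"wy":0,"wz":0,"gripper":-0.6},{"x":-0.22,"y":0.66,"z":0,"wx":0,"wy":0,"wz":0,"gripper":-0.6},{"x":-0.22,"y":0.66,"z":0,"wx":0,"wy":0,"wz":0,"gripper":-0.6},{"x":-0.2,"y":0.66,"z":-0.1,"wx":0,"wy":0,"wz":0,"gripper":-0.6},{"x":-0.2,"y":0.66,"z":-0.3,"wx":0,"wy":0,"wz":0,"gripper":-0.6},{"x":0,"y":0.6,"z":-0.3,"wx":0,"wy":0,"wz":0,"gripper":-0.6},{"x":0,"y":0,"z":0,"wx":0,"wy":0,"wz":0,"gripper":-0.6},{"x":0,"y":0,"z":0,"wx":0,"wy":0,"wz":0,"gripper":-0.6}]'
python3 - <<'E'
from h import *
im,c=snap("wrist","m1.png");print(telemetry.observe()["eef_pos"].round(4),[(k,b,onz(c,b[0],.07).round(4)) for k in("blue","red") for b in blobs(im,k,300)])
im,c=snap("top","top3.png");cv2.imwrite("pics/top3c.png",cv2.resize(im[140:300,150:410,::-1],None,fx=3,fy=3))
E
```

```text
t: 31.82
eef_pos: [0.5697, -0.0773, 0.1968]
tcp_rot: [[1.0, 0.0, -0.0], [0.0, -1.0, 0.0], [-0.0, -0.0, -1.0]]
contact_force: [-0.7, -0.4, 0.0]
grip_width: 0.0639
grasp_force: 0.0
t: 33.2
eef_pos: [0.4409, 0.3634, 0.1434]
tcp_rot: [[1.0, 0.0, 0.0], [0.0, -1.0, -0.0], [0.0, 0.0, -1.0]]
contact_force: [-0.9, -0.6, 0.7]
grip_width: 0.0683
grasp_force: 0.0
[0.4412 0.363  0.1438] [('red', ([311.2, 210.2], 2222, [311.0, 210.0, 54.0, 50.0, 90.0]), array([0.4429, 0.3671, 0.07  ]))]
```

View pics/top3c.png

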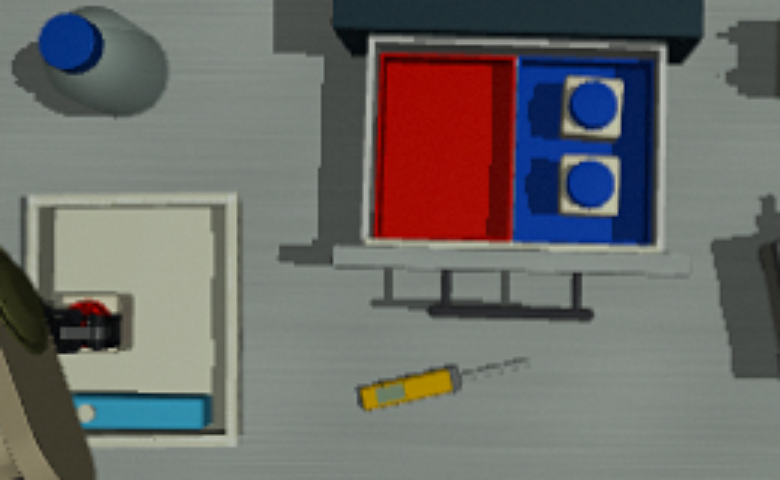

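Both fish bottles stand in the blue tray, crop (593,105) and (590,184). Now the meat bottle.

```bash
python3 -m inch '[{"x":0.022,"y":0.053,"z":-0.37,"wx":0,"wy":0,"wz":0,"gripper":-0.6},{"x":0,"y":0,"z":-0.37,"wx":0,"wy":0,"wz":0,"gripper":-0.6},{"x":0,"y":0,"z":-0.35,"wx":0,"wy":0,"wz":0,"gripper":-0.6},{"x":0,"y":0,"z":0,"wx":0,"wy":0,"wz":0,"gripper":-0.6},{"x":0,"y":0,"z":0,"wx":0,"wy":0,"wz":0,"gripper":1},{"x":0,"y":0,"z":0,"wx":0,"wy":0,"wz":0,"gripper":1},{"x":0,"y":0,"z":0,"wx":0,"wy":0,"wz":0,"gripper":1},{"x":0,"y":0,"z":0,"wx":0,"wy":0,"wz":0,"gripper":1}]' && python3 -m inch '[{"x":0,"y":0,"z":0.15,"wx":0,"wy":0,"wz":0,"gripper":1},{"x":0,"y":0,"z":0.3,"wx":0,"wy":0,"wz":0,"gripper":1},{"x":0,"y":0,"z":0.4,"wx":0,"wy":0,"wz":0,"gripper":1},{"x":0,"y":0,"z":0.4,"wx":0,"wy":0,"wz":0,"gripper":1},{"x":0,"y":0,"z":0.4,"wx":0,"wy":0,"wz":0,"gripper":1},{"x":0,"y":0,"z":0.4,"wx":0,"wy":0,"wz":0,"gripper":1},{"x":0,"y":0,"z":0.2,"wx":0,"wy":0,"wz":0,"gripper":1},{"x":0,"y":0,"z":0,"wx":0,"wy":0,"wz":0,"gripper":1}]'
python3 - <<'E'
from h import *
im,c=snap("wrist","m1l.png");print(blobs(im,"red",600))
E
```

```text
t: 34.3
eef_pos: [0.4433, 0.3679, 0.0634]
tcp_rot: [[1.0, 0.0, 0.003], [0.0, -1.0, 0.001], [0.003, -0.001, -1.0]]
contact_force: [-0.2, -0.0, 4.8]
grip_width: 0.0377
grasp_force: 59.8
t: 35.3
eef_pos: [0.4426, 0.3677, 0.231]
tcp_rot: [[1.0, 0.0, 0.002], [0.0, -1.0, 0.001], [0.002, -0.001, -1.0]]
contact_force: [0.3, -0.4, -2.7]
grip_width: 0.0374
grasp_force: 60.6
[([622.3, 66.9], 3779, [616.0, 58.5, 117.0, 46.0, 90.0]), ([317.1, 260.3], 5201, [317.0, 260.0, 84.0, 74.0, 90.0])]
```

```bash
python3 -m inch '[{"x":0,"y":-0.3,"z":0,"wx":0,"wy":0,"wz":0,"gripper":1},{"x":0.1,"y":-0.6,"z":0,"wx":0,"wy":0,"wz":0,"gripper":1},{"x":0.32,"y":-0.65,"z":0,"wx":0,"wy":0,"wz":0,"gripper":1},{"x":0.38,"y":-0.65,"z":0,"wx":0,"wy":0,"wz":0,"gripper":1},{"x":0.38,"y":-0.65,"z":0,"wx":0,"wy":0,"wz":0,"gripper":1},{"x":0.38,"y":-0.65,"z":0,"wx":0,"wy":0,"wz":0,"gripper":1},{"x":0.34,"y":-0.45,"z":0,"wx":0,"wy":0,"wz":0,"gripper":1},{"x":0.265,"y":-0.26,"z":0,"wx":0,"wy":0,"wz":0,"gripper":1},{"x":0,"y":0,"z":0,"wx":0,"wy":0,"wz":0,"gripper":1},{"x":0,"y":0,"z":-0.2,"wx":0,"wy":0,"wz":0,"gripper":1}]' && python3 -m inch '[{"x":0,"y":0,"z":-0.4,"wx":0,"wy":0,"wz":0,"gripper":1},{"x":0,"y":0,"z":-0.5,"wx":0,"wy":0,"wz":0,"gripper":1},{"x":0,"y":0,"z":-0.4,"wx":0,"wy":0,"wz":0,"gripper":1},{"x":0,"y":0,"z":-0.1,"wx":0,"wy":0,"wz":0,"gripper":1},{"x":0,"y":0,"z":-0.06,"wx":0,"wy":0,"wz":0,"gripper":1},{"x":0,"y":0,"z":-0.04,"wx":0,"wy":0,"wz":0,"gripper":1},{"x":0,"y":0,"z":0,"wx":0,"wy":0,"wz":0,"gripper":1},{"x":0,"y":0,"z":0,"wx":0,"wy":0,"wz":0,"gripper":1}]'
```

```text
t: 36.6
eef_pos: [0.6046, 0.0524, 0.2146]
tcp_rot: [[1.0, 0.001, 0.0], [0.001, -1.0, 0.0], [0.0, -0.0, -1.0]]
contact_force: [-0.7, -0.2, -1.0]
grip_width: 0.0375
grasp_force: 60.6
t: 37.6
eef_pos: [0.6051, 0.0519, 0.1032]
tcp_rot: [[1.0, 0.0, 0.001], [0.0, -1.0, -0.0], [0.001, 0.0, -1.0]]
contact_force: [-0.2, 0.1, -0.7]
grip_width: 0.0378
grasp_force: 60.6
```

```bash
python3 -m inch '[{"x":0,"y":0,"z":-0.035,"wx":0,"wy":0,"wz":0,"gripper":1},{"x":0,"y":0,"z":-0.02,"wx":0,"wy":0,"wz":0,"gripper":1},{"x":0,"y":0,"z":0,"wx":0,"wy":0,"wz":0,"gripper":1},{"x":0,"y":0,"z":0,"wx":0,"wy":0,"wz":0,"gripper":-0.5},{"x":0,"y":0,"z":0,"wx":0,"wy":0,"wz":0,"gripper":-0.5},{"x":0,"y":0,"z":0,"wx":0,"wy":0,"wz":0,"gripper":-0.5},{"x":0,"y":0,"z":0.3,"wx":0,"wy":0,"wz":0,"gripper":-0.5},{"x":0,"y":0,"z":0.5,"wx":0,"wy":0,"wz":0,"gripper":-0.5},{"x":0,"y":0,"z":0.6,"wx":0,"wy":0,"wz":0,"gripper":-0.5},{"x":0,"y":0,"z":0.6,"wx":0,"wy":0,"wz":0,"gripper":-0.5}]' && python3 -m inch '[{"x":-0.22,"y":-0.094,"z":0,"wx":0,"wy":0,"wz":0.0278,"gripper":0.35},{"x":-0.22,"y":-0.094,"z":0,"wx":0,"wy":0,"wz":0.0278,"gripper":0.35},{"x":-0.22,"y":-0.094,"z":0,"wx":0,"wy":0,"wz":0.0278,"gripper":0.35},{"x":-0.22,"y":-0.094,"z":0,"wx":0,"wy":0,"wz":0.0278,"gripper":0.35},{"x":-0.22,"y":-0.094,"z":0,"wx":0,"wy":0,"wz":0.0278,"gripper":0.35},{"x":-0.22,"y":-0.094,"z":0,"wx":0,"wy":0,"wz":0.0278,"gripper":0.35},{"x":-0.22,"y":-0.094,"z":0,"wx":0,"wy":0,"wz":0.0278,"gripper":0.35},{"x":-0.22,"y":-0.094,"z":0,"wx":0,"wy":0,"wz":0.0278,"gripper":0.35},{"x":-0.22,"y":-0.094,"z":-0.3,"wx":0,"wy":0,"wz":0.0276,"gripper":0.35},{"x":0,"y":0,"z":0,"wx":0,"wy":0,"wz":0,"gripper":0.35},{"x":0,"y":0,"z":0,"wx":0,"wy":0,"wz":0,"gripper":0.35}]'
python3 - <<'E'
from h import *
im,c=snap("wrist");t,_=snap("top")
print(proj(c,(.4563,.052,.123)),proj(c,(.4563,-.076,.123)))
a=im[:,:,::-1][:, :480];b=cv2.resize(t[140:200,260:400,::-1],(480,206))
cv2.imwrite("pics/chk.png",np.vstack([a[:390],b]))
E
```

```text
t: 38.85
eef_pos: [0.6046, 0.0519, 0.2501]
tcp_rot: [[1.0, 0.0, 0.0], [0.0, -1.0, 0.0], [0.0, -0.0, -1.0]]
contact_force: [0.3, -0.2, -0.5]
grip_width: 0.0644
grasp_force: 0.0
t: 40.22
eef_pos: [0.4572, -0.0116, 0.2269]
tcp_rot: [[0.003, 1.0, 0.001], [1.0, -0.003, -0.0], [-0.0, 0.001, -1.0]]
contact_force: [-0.0, 0.8, 0.5]
grip_width: 0.028
grasp_force: 0.0
[314.63041183 127.50715172] [315.18857427 264.28392728]
```

View pics/chk.png

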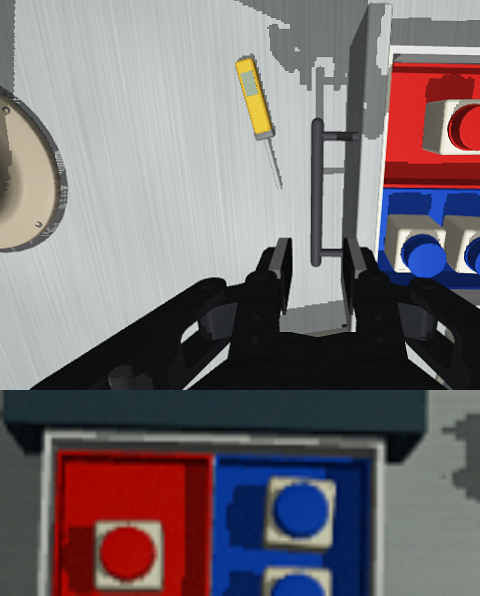

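All three bottles stand upright in the right trays, and the bar is between the fingers at column 317. Grip it and push the drawer shut gently.

```bash
python3 -m inch '[{"x":0,"y":0,"z":-0.4,"wx":0,"wy":0,"wz":0,"gripper":0.35},{"x":0,"y":0,"z":-0.5,"wx":0,"wy":0,"wz":0,"gripper":0.35},{"x":0,"y":0,"z":-0.4,"wx":0,"wy":0,"wz":0,"gripper":0.35},{"x":0,"y":0,"z":-0.35,"wx":0,"wy":0,"wz":0,"gripper":0.35},{"x":0,"y":0,"z":0,"wx":0,"wy":0,"wz":0,"gripper":0.35},{"x":0,"y":0,"z":0,"wx":0,"wy":0,"wz":0,"gripper":1},{"x":0,"y":0,"z":0,"wx":0,"wy":0,"wz":0,"gripper":1},{"x":0,"y":0,"z":0,"wx":0,"wy":0,"wz":0,"gripper":1}]' && python3 -m inch '[{"x":0.05,"y":0,"z":0,"wx":0,"wy":0,"wz":0,"gripper":1},{"x":0.12,"y":-0.002,"z":0,"wx":0,"wy":0,"wz":0,"gripper":1},{"x":0.2,"y":-0.004,"z":0,"wx":0,"wy":0,"wz":0,"gripper":1},{"x":0.24,"y":-0.004,"z":0,"wx":0,"wy":0,"wz":0,"gripper":1},{"x":0.24,"y":-0.004,"z":0,"wx":0,"wy":0,"wz":0,"gripper":1},{"x":0.24,"y":-0.004,"z":0,"wx":0,"wy":0,"wz":0,"gripper":1},{"x":0.24,"y":-0.004,"z":0,"wx":0,"wy":0,"wz":0,"gripper":1},{"x":0.24,"y":-0.004,"z":0,"wx":0,"wy":0,"wz":0,"gripper":1},{"x":0.24,"y":-0.004,"z":0,"wx":0,"wy":0,"wz":0,"gripper":1},{"x":0.22,"y":-0.004,"z":0,"wx":0,"wy":0,"wz":0,"gripper":1},{"x":0.14,"y":-0.003,"z":0,"wx":0,"wy":0,"wz":0,"gripper":1},{"x":0.07,"y":-0.002,"z":0,"wx":0,"wy":0,"wz":0,"gripper":1}]'
```

```text
t: 41.32
eef_pos: [0.4572, -0.0117, 0.1034]
tcp_rot: [[0.0, 1.0, 0.003], [1.0, -0.0, -0.001], [-0.001, 0.003, -1.0]]
contact_force: [0.3, 0.8, 6.5]
grip_width: 0.0089
grasp_force: 59.1
t: 42.82
eef_pos: [0.6251, -0.0144, 0.1035]
tcp_rot: [[-0.0, 1.0, 0.002], [1.0, 0.0, -0.0], [-0.0, 0.002, -1.0]]
contact_force: [-2.8, 1.1, 6.5]
grip_width: 0.0089
grasp_force: 59.4
```

```bash
python3 -m inch '[{"x":0.06,"y":0,"z":0,"wx":0,"wy":0,"wz":0,"gripper":1},{"x":0.06,"y":0,"z":0,"wx":0,"wy":0,"wz":0,"gripper":1},{"x":0.04,"y":0,"z":0,"wx":0,"wy":0,"wz":0,"gripper":1},{"x":0.02,"y":0,"z":0,"wx":0,"wy":0,"wz":0,"gripper":1},{"x":0,"y":0,"z":0,"wx":0,"wy":0,"wz":0,"gripper":1}]'
```

```text
t: 43.45
eef_pos: [0.6364, -0.0145, 0.1034]
tcp_rot: [[-0.0, 1.0, -0.003], [1.0, 0.0, -0.0], [-0.0, -0.003, -1.0]]
contact_force: [-9.4, -0.4, 10.4]
grip_width: 0.0087
grasp_force: 59.9
```

```bash
python3 -m inch '[{"x":0.03,"y":0,"z":0,"wx":0,"wy":0,"wz":0,"gripper":1},{"x":0,"y":0,"z":0,"wx":0,"wy":0,"wz":0,"gripper":1},{"x":0,"y":0,"z":0,"wx":0,"wy":0,"wz":0,"gripper":1}]'
python3 -m inch '[{"x":0,"y":0,"z":0,"wx":0,"wy":0,"wz":0,"gripper":0.35},{"x":-0.015,"y":0,"z":0,"wx":0,"wy":0,"wz":0,"gripper":0.35},{"x":-0.02,"y":0,"z":0,"wx":0,"wy":0,"wz":0,"gripper":0.35},{"x":0,"y":0,"z":0.2,"wx":0,"wy":0,"wz":0,"gripper":0.35},{"x":0,"y":0,"z":0.5,"wx":0,"wy":0,"wz":0,"gripper":0.35},{"x":0,"y":0,"z":0.5,"wx":0,"wy":0,"wz":0,"gripper":0.35},{"x":-0.5,"y":0,"z":0.5,"wx":0,"wy":0,"wz":0,"gripper":0.35},{"x":-0.5,"y":0,"z":0.5,"wx":0,"wy":0,"wz":0,"gripper":0.35},{"x":-0.5,"y":0,"z":0,"wx":0,"wy":0,"wz":0,"gripper":0.35},{"x":0,"y":0,"z":0,"wx":0,"wy":0,"wz":0,"gripper":0.35}]'
python3 - <<'E'
from h import *
im,c=snap("wrist");t,_=snap("top");
print(proj(c,(.6372,.053,.123)),proj(c,(.6372,-.079,.123)))
cv2.imwrite("pics/fin.png",np.vstack([im[:,:,::-1][:300],t[100:300,:,::-1]]))
E
```

```text
t: 43.82
eef_pos: [0.6364, -0.0146, 0.1034]
tcp_rot: [[-0.0, 1.0, -0.009], [1.0, 0.0, -0.0], [-0.0, -0.009, -1.0]]
contact_force: [-20.5, -1.6, 15.1]
grip_width: 0.0087
grasp_force: 60.6
t: 45.08
eef_pos: [0.5234, -0.0143, 0.2694]
tcp_rot: [[-0.0, 1.0, 0.002], [1.0, 0.0, -0.001], [-0.001, 0.002, -1.0]]
contact_force: [1.2, 0.7, -0.1]
grip_width: 0.0278
grasp_force: 0.0
[431.11393777 122.9334307 ] [417.89220449 245.75667357]
```

View pics/fin.png

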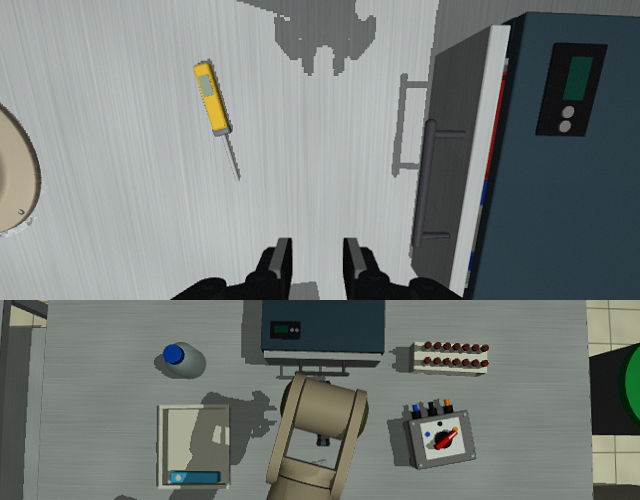

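The drawer is shut: the bar is back at its starting pixels, (430,122) to (417,246), and it did not move under 20 N. The basket holds only the ice pack, the bystanders are unmoved and the handle points to orange.

```bash
python3 -c "
from rig import ticket;print(ticket.close_job())"
```

```text
the job is handed in; nothing more can be done
None
```

Job handed in at about 45 s: changeover turned to off (held over 2 s) and then fully to generator, both fish bottles upright in the blue tray, the one meat bottle present upright in the red tray, drawer pushed fully shut, ice pack and bystanders left where they were.

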